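# Click the green filter under the inspection camera and take the picture

### The job

The paint of the red model car is to be photographed through the green filter. Push the coloured tabs of the camera stand's filter wheel gently round until the green filter has clicked in under the camera (the green tab then points back at the column), and only then press the orange shutter button on top of the camera fully down and let it come up again. Only push and press: do not grip or force the wheel, do not shift the car, and leave the pliers, side cutters and glue tube where they lie.

Things in the scene. Friction and masses are not known exactly. Their poses are not given: they have to be found in the camera images.
- camera_stand: inspection-camera stand fixed to the bench: grey base plate 166 x 132 mm (10 mm high with its stage, x from -52 to 114 mm), steel column and clamp block (from x = 61 mm backwards, 205 mm high), black arms, camera. Origin on the bench straight below the camera's optical axis; x axis points from there to the column, z up. The filter wheel stands out in front (-x), free above and below
- wheel_axis (a point): point on the filter wheel's upright turning axis, 40 mm in front (stand's -x) of the optical axis, at half the height of wheel and tabs (103 mm above the bench). Wheel: black disc of 116 mm diameter, 9 mm thick, with five coloured filters and five tabs of matching colour; counter-clockwise from above: green, red, white, blue, yellow
- filter_wheel (a joint): wheel angle, rad, grows counter-clockwise from above, turns without end. 0 or any multiple of 2 pi = green filter under the camera, green tab pointing to the column. Five click positions 2 pi / 5 apart, held by a spring; pushed 0.63 rad on, past half way, it snaps by itself to the next and stays. Takes about 2 N at a tab. Starts in one of the four other clicks, or near half way between two
- green_tab (a point): middle of the green tab, 80 mm from the wheel axis, at half its height. Each tab points radially outward beside its own filter: 12 mm wide, 14 mm high (96 to 110 mm above the bench), from 58 to 95 mm from the wheel axis. In a click position one tab points to the column and two stand at the front, 0.63 rad either side of the stand's -x direction
- red_tab (a point): middle of the red tab, as for green
- white_tab (a point): middle of the white tab, as for green
- blue_tab (a point): middle of the blue tab, as for green
- yellow_tab (a point): middle of the yellow tab, as for green
- green_filter (a point): centre of the green filter (26 mm glass), 40 mm from the wheel axis
- optical_axis (a point): point on the camera's upright optical axis, at wheel height. Camera body 56 x 56 mm about this axis, 160 to 192 mm above the bench, on a 40 mm tube; below it the upper arm, 46 mm wide, 117 to 141 mm above the bench, reaches forward to 63 mm in front (-x) of this axis; the lower arm, 40 mm wide, at 79 to 90 mm, reaches 58 mm forward. Open above
- shutter_top (a point): centre of the top face of the orange shutter button (22 mm diameter) on top of the camera, 203 mm above the bench when up; press straight down
- shutter (a joint): travel of the shutter button, m: 0 up, 0.005 fully down; it takes about 4 N and springs back
- model_car: red die-cast model car, 37 x 93 x 34 mm, loose on the stand's stage below the lens; origin under its middle
- pliers: loose pliers with red handles, 156 x 54 x 13 mm, on the bench at the front right; origin under their middle
- side_cutters: loose side cutters with orange handles, 134 x 54 x 13 mm, on the bench before the stand; origin under their middle
- glue_tube: loose metal glue tube, 33 x 106 x 26 mm, on the bench right of the stand; origin under its middle
- hanging_tool (a point): lower end of the black tool, 60 mm thick, that hangs left of the stand, 200 to 510 mm above the bench. Also fixed and in the arm's way: the office chair's back at the robot's left, from x 0.20, y 0.13 to x 0.42, y 0.50, 350 mm above the bench; the lamp shade, 220 mm wide at x 0.27, y -0.12, from 540 mm up; its rods, from there to x 0.82, y 0.22, at 650 to 760 mm

How it is judged:
By the outcome, as a careful person would: the job done as asked, in the order asked, and still so for the second after the job is handed in, with the robot touching nothing.
It also fails if it takes over 58 s, if anything falls off the work surface, if the arm or the gripper's body presses on something with over 40 N, if the wrist force passes 120 N, or if a joint passes its speed limit or range.

### The arm

A 7-joint arm with a two-finger parallel gripper is mounted at the origin on a cart in front of the work surface, level with it; the furniture and walls round the work are solid. World frame = base frame: x ahead of the robot, y to its left, z up, the work surface at z = 0. Lengths are in m, angles in rad, forces in N, time in s.
With the tool pointing down it reaches from about 0.4 to 0.875 m from the base axis. Payload 19.3 kg.
Tool frame: the origin (TCP) lies at the very end of the fingers, on their centre line; the grasp point (between the pads) lies 19 mm behind it; z points along the fingers, y is the line along which they close (so a half turn about z gives the same grasp; the last joint's range is limited). The gripper opens to 85 mm and grips with 20 to 120 N. Pads are 22 mm wide; open, the fingers measure 114 mm over their backs; the gripper's body (76 mm by 85 mm) begins 54 mm behind the grasp point. The pads swing forward as they close: fully open they stand 13 mm farther back than shut.
Start: joints at [-1.387, 0.521, -0.036, 1.599, 0.021, 1.021, -0.113], TCP at [0.157, 0.605, 0.231] pointing down, gripper open.
Joint ranges: [-2.91, 2.91], [-0.3, 2.13], [-1.5, 1.42], [0.17, 2.43], [-1.26, 4.41], [0.16, 1.93], [-2.52, 2.52]. Speed limits (rad/s): [1.89, 1.89, 2.39, 2.39, 3.01, 3.01, 3.01].

### API

Orientations are given as [roll, pitch, yaw] about the fixed x, y, z axes, in that order (R = Rz(yaw) Ry(pitch) Rx(roll)).
In Python, from workcell import bot gives the robot as it stands. The module is installed in compiled form; this text tells all that it offers.
- The arm moves only by the tool apply_moves, never from a script. Its arguments are lists of equal length, an entry for each row: "claw": the finger opening in m, from 0 to 0.0854; "xyz": the shift along the tool's x, y, z in m, a list of three; "twist": the turn, a rotation vector about the tool's x, y, z in rad, a list of three. A call has 1 to 20 rows; each row shifts and turns the commanded pose from where the row before left it, along the tool's axes as they then stand; what a row does not reach is not made up. A row lasts 1/10 s, in which the tool goes at most 50 mm and 8.59 degrees, less where a joint would pass 70% of its speed; a pose out of reach is approached as far as the arm can. A call with a gripper value outside its range is refused whole. The fingers move at their own pace and stop on an object; "force" is the grip in N (left out, the last holds). Time passes only in rows, so rows that do not move let the fingers close. It gives the time, the measured TCP pose, the force, the opening and the grip force at its end, in the units of the state.
- bot.observe(): the state, without advancing time (a new reading comes with each control period).
- bot.grab_frame(name): name is "scene" or "top" or "wrist"; returns a dict with "img" (480x640x3 uint8, red, green, blue), "vfov" (degrees; the focal length in pixels is half the picture's height over the tangent of half this angle, whatever the lens; pixels are square), "cx", "cy" (the principal point, pixels), "view" (4x4, takes a point from world to camera coordinates). Camera axes: x right, y up, looking along -z (the intrinsics and any distortion apply to the point x, -y, -z); pixel columns grow to the right and rows downward; lengths in m; the calibration is good to about 2 mm. A picture is of the moment at which its call begins. There is no depth.
- bot.job_done(): hands the job in; it is judged then, once.
Trained networks look in the newest picture that a camera, given by its name, has taken for a name from the list of things; names that differ only in an ending like _2 or _b are one class to them, and where a whole thing is asked for, a point or a joint stands for the part that bears it (a point fixed in the world has none). Each returns a list of dicts, best first, with "score" (0 to 1); they miss things now and then, are a little off and sometimes report something else, mostly with a low value. They report only what shows in the picture. A call takes as long as a camera call.
- bot.find_in(camera, query): "position" ([x, y, z] in m, in world coordinates, good to about 4 mm: the middle of the surface that is visible of it).
The state is a dict: "clock": time; "qpos": joint angles; "qd": joint speeds; "joint_efforts": joint torques, N m; "position": TCP position; "tool_rot": TCP orientation; "force": force on the tool from outside, world axes, zero at the start; "moment": the same for the moment, N m; "grip_width": finger opening in m; "finger_force": force on a finger pad.
Only numpy, scipy, OpenCV 4.12 (cv2) and the standard library are available. Lean on these libraries where they do the work, as an engineer would, in place of code of your own. Each camera call takes 0.05 s, during which the arm holds its last target. There are 200 camera calls.

## Working session

There is one attempt and no reset: what is moved stays moved. The work goes in short steps, Python scripts to look and compute and a tool call to move; the robot and the scene stay as the last step left them, time stands still between calls to the robot, and variables do not carry over. Pictures are saved under pics/ and viewed, at most 10 in all, crops included, and the job is handed in when it is done.

Besides the shell and the picture viewer there is one more tool, called after "Call:" by a JSON object that holds its "op" and its "data". apply_moves: Moves the arm, as the interface text tells. Its arguments: {"type":"object","properties":{"claw":{"type":"array"},"xyz":{"type":"array"},"twist":{"type":"array"},"force":{"type":"number"}},"required":["claw","xyz","twist"]}

```bash
mkdir -p pics; python3 - <<'E'
from workcell import bot
import cv2,numpy as np
s=bot.observe();print({k:np.round(v,3).tolist() for k,v in s.items()})
for c in("scene","top","wrist"):
    f=bot.grab_frame(c);cv2.imwrite(f"pics/{c}0.png",f["img"][:,:,::-1])
    print(c,f["vfov"],f["cx"],f["cy"],np.round(f["view"],3).tolist())
    if c!="wrist":
        for q in("green_tab","red_tab","white_tab","blue_tab","yellow_tab","shutter_top","green_filter","camera_stand","model_car","wheel_axis","hanging_tool"):
            print(q,[(np.round(d["position"],3).tolist(),round(d["score"],2)) for d in bot.find_in(c,q)[:2]])
E
```

```text
{'clock': 0.0, 'qpos': [-1.387, 0.522, -0.036, 1.6, 0.021, 1.021, -0.113], 'qd': [-0.0, -0.002, -0.001, -0.001, -0.0, 0.0, -0.0], 'joint_efforts': [0.001, -92.71, 1.98, -36.993, 0.018, 0.008, -0.0], 'position': [0.157, 0.605, 0.231], 'tool_rot': [-3.14, 0.0, 2.888], 'force': [0.364, -0.976, -0.047], 'moment': [-0.0, -0.026, 0.006], 'finger_force': 0.0, 'grip_width': 0.085}
scene 43.86388501530032 318.18817257462854 246.415306575149 [[0.819, -0.573, -0.004, -0.418], [0.437, 0.62, 0.652, -0.33], [-0.371, -0.536, 0.758, -0.982], [0.0, 0.0, 0.0, 1.0]]
green_tab [([0.56, 0.08, 0.107], 0.63)]
red_tab [([0.563, 0.082, 0.109], 0.86), ([0.656, -0.133, 0.015], 0.74)]
white_tab []
blue_tab [([0.559, 0.084, 0.11], 0.8)]
yellow_tab [([0.563, 0.081, 0.11], 0.95)]
shutter_top [([0.61, 0.068, 0.203], 0.68)]
green_filter [([0.559, 0.08, 0.107], 0.86)]
camera_stand [([0.617, 0.045, 0.109], 0.69)]
model_car [([0.593, 0.057, 0.027], 0.95), ([0.61, 0.042, 0.112], 0.35)]
wheel_axis [([0.611, 0.045, 0.109], 0.93)]Traceback (most recent call last):
  File "<stdin>", line 9, in <module>
ValueError: it knows: blue_tab, camera_stand, filter_wheel, glue_tube, green_filter, green_tab, model_car, optical_axis, pliers, red_tab, shutter, shutter_top, side_cutters, wheel_axis, white_tab, yellow_tab
```

```bash
python3 - <<'E'
from workcell import bot
import cv2,numpy as np
for c in("scene","top"):
    f=bot.grab_frame(c);cv2.imwrite(f"pics/{c}0.png",f["img"][:,:,::-1])
    print(c,f["vfov"],f["cx"],f["cy"],np.round(f["view"],3).tolist())
    if c!="scene":
        for q in("green_tab","red_tab","white_tab","blue_tab","yellow_tab","shutter_top","shutter","green_filter","camera_stand","model_car","wheel_axis","optical_axis","filter_wheel"):
            print(q,[(np.round(d["position"],3).tolist(),round(d["score"],2)) for d in bot.find_in(c,q)[:2]])
E
```

```text
scene 43.86388501530032 318.18817257462854 246.415306575149 [[0.819, -0.573, -0.004, -0.418], [0.437, 0.62, 0.652, -0.33], [-0.371, -0.536, 0.758, -0.982], [0.0, 0.0, 0.0, 1.0]]
top 55.694751872906615 318.85714236050404 240.737615790032 [[-0.008, -1.0, 0.023, 0.005], [0.982, -0.004, 0.188, -0.572], [-0.187, 0.024, 0.982, -1.027], [0.0, 0.0, 0.0, 1.0]]
green_tab [([0.564, 0.116, 0.111], 0.62)]
red_tab [([0.568, 0.116, 0.109], 0.73)]
white_tab [([0.566, 0.115, 0.111], 0.85), ([0.614, 0.069, 0.204], 0.21)]
blue_tab [([0.568, 0.114, 0.113], 0.77)]
yellow_tab [([0.563, 0.117, 0.109], 0.56), ([0.393, -0.212, 0.01], 0.33)]
shutter_top [([0.614, 0.07, 0.204], 0.45)]
shutter [([0.61, 0.074, 0.203], 0.42)]
green_filter [([0.565, 0.117, 0.108], 0.78)]
camera_stand [([0.591, 0.072, 0.11], 0.76)]
model_car [([0.565, 0.117, 0.106], 0.23)]
wheel_axis [([0.591, 0.075, 0.105], 0.62)]
optical_axis [([0.591, 0.074, 0.109], 0.6)]
filter_wheel [([0.565, 0.115, 0.106], 0.9)]
```

View pics/scene0.png

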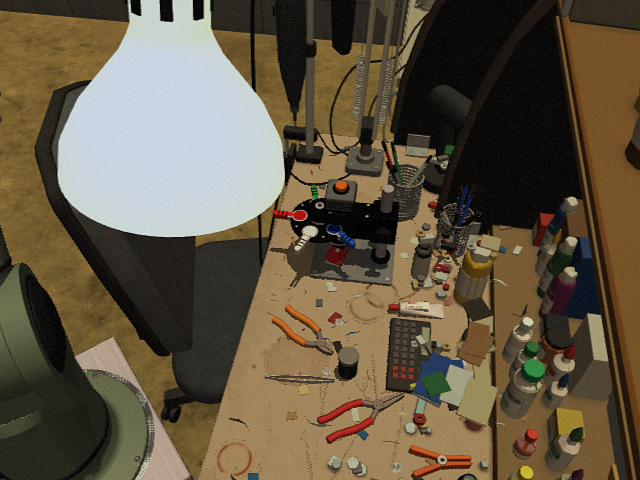

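View pics/top0.png

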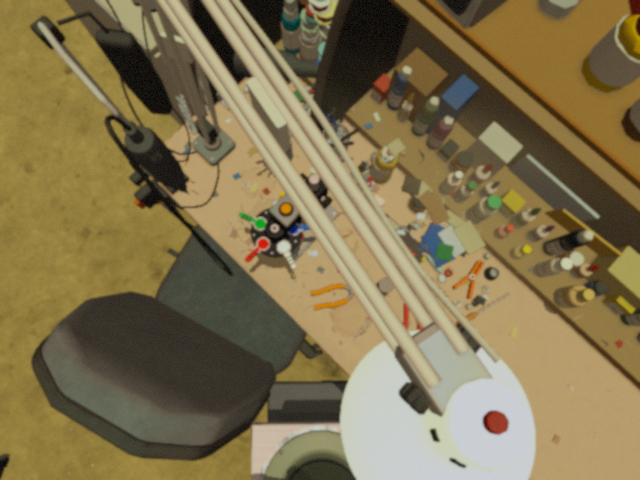

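The scene view shows the wheel around (320,222), with red at (290,215), green at (315,192), white at (303,240) and blue at (340,235). The top view shows the wheel around (270,238), with green at (247,222), red at (254,250), white at (288,255) and the shutter at (286,209). Next I'll measure positions from the colours.

```bash
cat > h.py <<'E'
from workcell import bot
import cv2,numpy as np
def ray(f,u,v):
    F=240/np.tan(np.radians(f["vfov"]/2));V=np.array(f["view"]);R=V[:3,:3]
    return R.T@np.array([(u-f["cx"])/F,-(v-f["cy"])/F,-1]),-R.T@V[:3,3]
def bp(f,u,v,z):
    d,c=ray(f,u,v);return c+d*(z-c[2])/d[2]
def proj(f,p):
    F=240/np.tan(np.radians(f["vfov"]/2));q=np.array(f["view"])@np.r_[p,1]
    return np.array([f["cx"]-F*q[0]/q[2],f["cy"]+F*q[1]/q[2]])
def blobs(f,z,box):
    hsv=cv2.cvtColor(f["img"],cv2.COLOR_RGB2HSV);x0,x1,y0,y1=box
    out={}
    for n,lo,hi in(("green",(50,150,70),(80,255,255)),("red",(0,190,120),(5,255,255)),("blue",(105,150,60),(130,255,255)),("yellow",(24,150,100),(34,255,255)),("white",(0,0,170),(180,60,255)),("orange",(8,180,150),(20,255,255))):
        m=cv2.inRange(hsv,lo,hi);k=np.zeros_like(m);k[y0:y1,x0:x1]=m[y0:y1,x0:x1]
        N,l,s,c=cv2.connectedComponentsWithStats(k)
        for i in range(1,N):
            if s[i,4]>8:print(n,s[i].tolist(),c[i].round(1),bp(f,*c[i],.203 if n=="orange" else z).round(4))
E
python3 - <<'E'
from h import *
for c,b in(("scene",(265,365,165,262)),("top",(235,320,185,280))):
    f=bot.grab_frame(c);print(c);blobs(f,.11,b)
    x0,x1,y0,y1=b
    cv2.imwrite(f"pics/{c}1.png",cv2.resize(f["img"][y0:y1,x0:x1,::-1],None,fx=6,fy=6,interpolation=cv2.INTER_CUBIC))
E
python3 -c "
import cv2,numpy as np
a=cv2.imread('pics/scene1.png');b=cv2.imread('pics/top1.png')
h=400;r=[cv2.resize(i,(390,400)) for i in(a,b)];cv2.imwrite('pics/both1.png',np.hstack(r))"
```

```text
scene
green [311, 185, 5, 3, 12] [313.4 186.2] [0.6227 0.1777 0.11  ]
green [312, 189, 5, 2, 10] [314.  189.5] [0.618  0.1689 0.11  ]
green [313, 195, 5, 4, 15] [315.2 196.3] [0.6087 0.1512 0.11  ]
red [273, 210, 10, 5, 33] [277.1 212.2] [0.5218 0.1581 0.11  ]
red [283, 211, 10, 5, 35] [287.4 213.5] [0.5365 0.1434 0.11  ]
red [294, 211, 12, 9, 83] [299.3 214.8] [0.5537 0.1267 0.11  ]
blue [329, 231, 8, 2, 12] [332.5 231.5] [0.5811 0.0533 0.11  ]
blue [339, 232, 16, 13, 80] [346.5 238.2] [0.5926 0.024  0.11  ]
white [265, 165, 20, 45, 680] [273.1 182.8] [0.5603 0.2341 0.11  ]
white [302, 226, 15, 14, 131] [308.9 231.6] [0.5439 0.0791 0.11  ]
white [295, 246, 6, 4, 19] [297.2 247.5] [0.5033 0.0588 0.11  ]
orange [336, 181, 11, 8, 72] [340.9 184.5] [0.6115 0.0712 0.203 ]
top
green [240, 213, 13, 7, 34] [245.5 216.4] [0.6178 0.1684 0.11  ]
green [256, 220, 10, 8, 62] [260.1 223.5] [0.6013 0.1352 0.11  ]
red [259, 240, 9, 8, 58] [262.7 243.5] [0.5552 0.1286 0.11  ]
red [246, 249, 12, 12, 50] [251.4 254.9] [0.5295 0.1534 0.11  ]
blue [290, 225, 7, 8, 38] [293.4 228.7] [0.5889 0.0598 0.11  ]
blue [300, 226, 7, 3, 15] [303.4 226.9] [0.5932 0.0372 0.11  ]
yellow [280, 192, 4, 5, 14] [281.4 194. ] [0.6705 0.0876 0.11  ]
white [287, 185, 33, 49, 164] [304.4 209.2] [0.6344 0.0349 0.11  ]
white [297, 185, 23, 32, 162] [309.3 199.2] [0.658  0.0234 0.11  ]
white [273, 225, 5, 6, 13] [275.6 227.8] [0.5911 0.0999 0.11  ]
white [277, 241, 19, 28, 197] [285.8 251.6] [0.5365 0.0766 0.11  ]
white [308, 250, 11, 8, 55] [313.4 252.9] [0.5333 0.015  0.11  ]
orange [281, 203, 10, 10, 80] [285.5 207.9] [0.6128 0.0731 0.203 ]
```

View pics/both1.png

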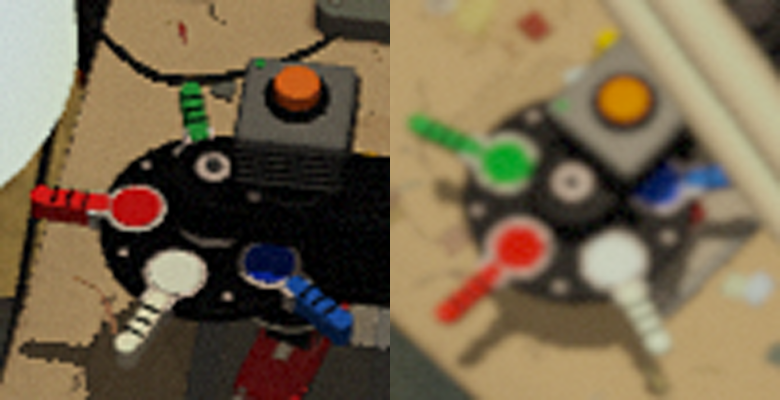

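The crop shows the wheel half way between clicks: blue and yellow straddle the arm, red points forward-left and green is left of the camera. I'll fit the stand pose and wheel angle, and locate the hanging tool.

```bash
python3 - <<'E'
from h import *
from scipy.optimize import least_squares
s=bot.grab_frame("scene");t=bot.grab_frame("top")
# crop pixels of filter centres (z .1075) : name idx ccw from green
def cs(x,y):return x/390*100+265,y/400*97+165
def ct(x,y):return (x-390)/390*85+235,y/400*95+185
obs=[(s,cs(135,207),1,.04),(s,cs(173,271),2,.04),(s,cs(270,262),3,.04),(t,ct(505,160),0,.04),(t,ct(519,248),1,.04),(t,ct(613,260),2,.04),
 (s,cs(194,110),0,.079),(s,cs(66,197),1,.075),(s,cs(143,317),2,.077),(s,cs(320,305),3,.077),(t,ct(444,137),0,.077),(t,ct(470,291),1,.077),(t,ct(643,313),2,.077)]
ob=[(s,(340.9,184)),(t,(285.5,208))]
def res(p,full=False):
    x,y,ps,th=p;r=[]
    A=np.array([x-.04*np.cos(ps),y-.04*np.sin(ps)])
    for f,uv,i,ra in obs:
        a=ps+th+i*2*np.pi/5
        r.append(proj(f,[A[0]+ra*np.cos(a),A[1]+ra*np.sin(a),.109])-uv)
    for f,uv in ob:r.append(proj(f,[x,y,.203])-uv)
    return np.array(r).round(1) if full else np.ravel(r)
o=least_squares(res,[.612,.071,-.785,1.9]);x,y,ps,th=o.x
print("O",o.x.round(4),"deg",np.degrees([ps,th]).round(1),"A",x-.04*np.cos(ps),y-.04*np.sin(ps));print(res(o.x,True).tolist())
for uv in((296,118),(297,140)):
  for vt in((183,188),(135,203),(150,150)):
    d1,c1=ray(s,*uv);d2,c2=ray(t,*vt)
    k=np.linalg.lstsq(np.c_[d1,-d2],c2-c1,rcond=None)[0];print(uv,vt,(c1+d1*k[0]).round(3),(c2+d2*k[1]).round(3))
E
python3 -c "
import cv2,numpy as np
a=cv2.imread('pics/scene0.png')[0:180,200:420];b=cv2.imread('pics/top0.png')[80:260,20:240]
cv2.imwrite('pics/hang.png',np.hstack([cv2.resize(i,(400,327)) for i in(a,b)]))"
```

```text
O [ 0.6131  0.0722 -0.7291  1.8247] deg [-41.8 104.5] A 0.5832473623840346 0.09885063849541721
[[0.2, -0.5], [0.6, -0.1], [-0.1, -0.4], [0.4, 0.5], [0.2, -0.3], [0.4, 0.1], [-0.3, -2.1], [0.5, -0.3], [-1.1, 1.6], [0.8, -0.5], [-0.7, -1.3], [-1.1, 1.0], [1.2, 2.1], [0.4, -0.2], [0.5, -0.3]]
(296, 118) (183, 188) [0.656 0.287 0.199] [0.657 0.287 0.2  ]
(296, 118) (135, 203) [0.714 0.379 0.117] [0.649 0.417 0.114]
(296, 118) (150, 150) [0.737 0.416 0.085] [0.783 0.398 0.097]
(297, 140) (183, 188) [0.673 0.315 0.116] [0.683 0.31  0.117]
(297, 140) (135, 203) [0.741 0.422 0.012] [0.678 0.458 0.009]
(297, 140) (150, 150) [ 0.763  0.457 -0.022] [ 0.824  0.435 -0.005]
```

View pics/hang.png

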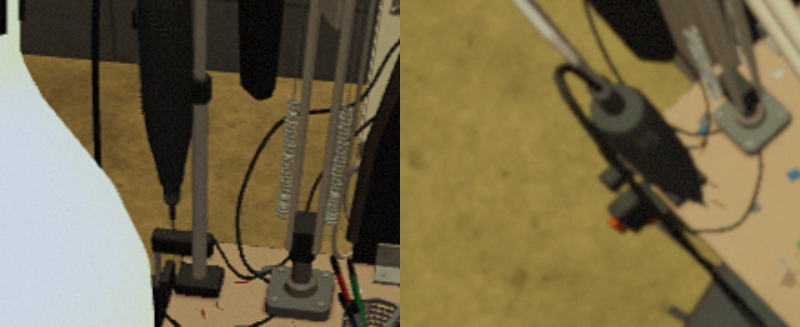

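Hanging tool tip is at about (0.656, 0.287, 0.2). The green tab sits at about 104° in the stand frame, so I'll push clockwise. I'll lift first.

Call:
{"op": "apply_moves", "data": {"claw": [0,0,0,0,0,0], "xyz": [[0,0,-0.03],[0,0,-0.04],[0,0,-0.04],[0,0,-0.04],[0,0,-0.04],[0,0,-0.02]], "twist": [[0,0,0.12],[0,0,0.12],[0,0,0.12],[0,0,0.116],[0,0,0],[0,0,0]]}}

```text
clock: 2.1
position: [0.157, 0.6053, 0.445]
tool_rot: [3.138, -0.002, 2.412]
force: [0.5, -0.3, -0.4]
grip_width: 0.0002
finger_force: 0.0
```

```bash
python3 - <<'E'
from h import *
s=bot.observe();print({k:np.round(s[k],4).tolist() for k in("clock","qpos","position","tool_rot","force")})
E
```

```text
{'clock': 2.1, 'qpos': [-1.4723, 0.3923, 0.0936, 1.2711, -0.0359, 1.4758, -0.5417], 'position': [0.157, 0.6053, 0.445], 'tool_rot': [3.1382, -0.002, 2.4115], 'force': [0.5148, -0.3152, -0.4225]}
```

Call:
{"op": "apply_moves", "data": {"claw": [0,0,0,0], "xyz": [[0,0,0],[0,0,0],[0,0,0],[0,0,0]], "twist": [[0.12,0.08,0],[0.12,0.08,0],[0.12,0.08,0],[0,0,0]]}}

```text
clock: 2.5
position: [0.1605, 0.6045, 0.4385]
tool_rot: [-2.767, -0.234, 2.361]
force: [0.5, 0.1, -0.9]
grip_width: -0.0
finger_force: 0.0
```

```bash
cat > k.py <<'E'
import numpy as np,itertools
from scipy.optimize import least_squares
from scipy.spatial.transform import Rotation as Ro
def fk(q,p,sg,c,elbow=False):
    L1,L2,h,Lt=p
    R=np.eye(3);x=np.array([0,0,h]);z=np.array([0,0,1.]);S=Ro.from_euler
    R=(S('z',sg[0]*q[0])*S('y',q[1])*S('z',sg[1]*q[2]));e=x+L1*R.apply(z)
    R=R*S('y',q[3])*S('z',sg[2]*q[4]);w=e+L2*R.apply(z)
    R=R*S('y',q[5])*S('z',sg[3]*q[6]+c);t=w+Lt*R.apply(z)
    return (t,R,e,w) if elbow else (t,R)
E
python3 - <<'E'
from h import *;from k import *
s=bot.observe();print({k:np.round(s[k],4).tolist() for k in("clock","qpos","position","tool_rot","force")})
D=[([-1.387,.5215,-.036,1.6,.021,1.021,-.113],[.157,.605,.231],[-3.14,0,2.888]),([-1.4723,0.3923,0.0936,1.2711,-0.0359,1.4758,-0.5417],[0.157,0.6053,0.445],[3.1382,-0.002,2.4115]),(s["qpos"],s["position"],s["tool_rot"])]
best=[]
for sg in itertools.product((1,-1),repeat=4):
  for c in np.arange(4)*np.pi/2:
    def r(p):
        o=[]
        for q,x,e in D:
            t,R=fk(q,p,sg,c);o+=[(t-x)*3,(R*Ro.from_euler('xyz',e).inv()).as_rotvec()]
        return np.ravel(o)
    o=least_squares(r,[.53,.43,.35,.35]);best.append((o.cost,sg,c,o.x.round(4)))
best.sort(key=lambda b:b[0])
for b in best[:3]:print(b)
E
```

```text
{'clock': 2.5, 'qpos': [-1.2446, 0.5636, 0.0416, 1.0874, -0.381, 1.7455, -0.3904], 'position': [0.1605, 0.6045, 0.4385], 'tool_rot': [-2.7671, -0.2342, 2.3609], 'force': [0.4599, 0.0911, -0.8536]}
(np.float64(0.033884384708472576), (-1, -1, -1, -1), np.float64(1.5707963267948966), array([0.4325, 0.4569, 0.2863, 0.1954]))
(np.float64(0.12444912531160646), (-1, 1, -1, -1), np.float64(1.5707963267948966), array([0.5248, 0.4002, 0.0826, 0.0829]))
(np.float64(0.35320207571381484), (-1, -1, 1, -1), np.float64(1.5707963267948966), array([ 0.3188,  0.4907,  0.155 , -0.0518]))
```

```bash
cat > k.py <<'E'
import numpy as np,itertools,json
from scipy.optimize import least_squares
from scipy.spatial.transform import Rotation as Ro
S=Ro.from_euler
# p: 3 offset vectors base->shoulder, shoulder->elbow, elbow->wrist, wrist->tcp (xyz each), q offsets(7)
P0=np.r_[0,0,.34, 0,0,.5, 0,0,.43, 0,0,.34, np.zeros(6),np.pi/2]
def fk(q,p,sg=(-1,-1,-1,-1),full=False):
    q=np.array(q)+0; o=p[12:]
    s=p[0:3]; R=S('z',sg[0]*q[0]+o[0]); s=R.apply(s)
    R=R*S('y',q[1]+o[1])*S('z',sg[1]*q[2]+o[2]);e=s+R.apply(p[3:6])
    R=R*S('y',q[3]+o[3])*S('z',sg[2]*q[4]+o[4]);w=e+R.apply(p[6:9])
    R=R*S('y',q[5]+o[5])*S('z',sg[3]*q[6]+o[6]);t=w+R.apply(p[9:12])
    return (t,R,s,e,w) if full else (t,R)
D=[([-1.387,.5215,-.036,1.6,.021,1.021,-.113],[.157,.605,.231],[-3.14,0,2.888]),([-1.4723,0.3923,0.0936,1.2711,-0.0359,1.4758,-0.5417],[0.157,0.6053,0.445],[3.1382,-0.002,2.4115]),
([-1.2446, 0.5636, 0.0416, 1.0874, -0.381, 1.7455, -0.3904],[0.1605, 0.6045, 0.4385],[-2.7671, -0.2342, 2.3609])]
def fit(sg,D=D,free=None):
    free=np.ones(19,bool) if free is None else free
    W=np.r_[np.full(12,.1),np.full(7,.05)];W[[2,5,8,11]]=.5;W=W[free]
    def r(v):
        p=P0.copy();p[free]=v;o=[]
        for q,x,e in D:
            t,R=fk(q,p,sg);o+=[(t-x)/.002,(R*S('xyz',e).inv()).as_rotvec()/.004]
        return np.r_[np.ravel(o),(v-P0[free])/W]
    o=least_squares(r,P0[free]);p=P0.copy();p[free]=o.x;return o.cost,p
E
python3 - <<'E'
from k import *
free=np.zeros(19,bool);free[[0,2,3,5,6,8,9,11]]=1
for nm,fr in(("planar",free),("all",np.ones(19,bool))):
  b=sorted([(*fit((-1,)+sg,free=fr),sg) for sg in itertools.product((1,-1),repeat=3)],key=lambda b:b[0])
  for c,p,sg in b[:3]:print(nm,round(c,1),sg,p.round(3).tolist())
E
```

```text
planar 6.8 (-1, -1, -1) [0.046, 0.0, 0.438, 0.001, 0.0, 0.405, 0.024, 0.0, 0.46, -0.063, 0.0, 0.297, 0.0, 0.0, 0.0, 0.0, 0.0, 0.0, 1.571]
planar 2319.7 (1, -1, -1) [0.386, 0.0, 0.179, -0.398, 0.0, 0.404, -0.007, 0.0, 0.461, -0.071, 0.0, 0.253, 0.0, 0.0, 0.0, 0.0, 0.0, 0.0, 1.571]
planar 18388.3 (-1, 1, -1) [0.114, 0.0, 0.466, 0.217, 0.0, -0.219, -0.155, 0.0, 0.416, -0.065, 0.0, -0.149, 0.0, 0.0, 0.0, 0.0, 0.0, 0.0, 1.571]
all 0.1 (-1, -1, -1) [0.007, -0.026, 0.33, -0.007, -0.026, 0.517, 0.001, 0.001, 0.427, -0.007, 0.003, 0.326, -0.002, -0.002, 0.002, 0.002, -0.001, 0.0, 1.57]
all 453.7 (1, -1, -1) [-0.068, -0.073, 0.345, -0.21, 0.08, 0.543, 0.136, 0.115, 0.44, 0.005, 0.185, 0.373, -0.428, 0.236, 0.537, -0.328, -0.385, 0.174, 1.668]
all 1383.4 (-1, 1, -1) [-0.21, 0.36, 0.645, -0.224, 0.238, -0.08, -0.238, 0.065, 0.472, 0.049, 0.094, 0.329, -1.416, -0.295, -0.427, 0.299, 0.107, 0.023, -0.309]
```

```bash
cat > sim.py <<'E'
from k import *
P=fit((-1,-1,-1,-1))[1]
def jac(q):
    t,R=fk(q,P);J=np.zeros((6,7))
    for i in range(7):
        d=np.array(q,float);d[i]+=1e-5;t2,R2=fk(d,P);J[:3,i]=(t2-t)/1e-5;J[3:,i]=(R2*R.inv()).as_rotvec()/1e-5
    return J
def ik(q,t,R,n=4,null=None):
    q=np.array(q,float)
    for _ in range(n):
        c,C=fk(q,P);e=np.r_[t-c,(R*C.inv()).as_rotvec()];J=jac(q)
        Ji=J.T@np.linalg.inv(J@J.T+1e-6*np.eye(6));q=q+Ji@e
        if null is not None:q=q+(np.eye(7)-Ji@J)@null(q)
    return q
def run(q,rows,null=None):
    t,R=fk(q,P)
    for d,tw in rows:
        t=t+R.apply(d);R=R*Ro.from_rotvec(tw);q=ik(q,t,R,null=null)
    return q
E
python3 - <<'E'
from sim import *
rows=[((0,0,-z),(0,0,w)) for z,w in((.03,.12),(.04,.12),(.04,.12),(.04,.116),(.04,0),(.02,0))]
q=run(D[0][0],rows);print(q.round(3).tolist(),D[1][0])
q=run(D[1][0],[((0,0,0),(.12,.08,0))]*3);print(q.round(3).tolist(),D[2][0])
# elbow-left goals: enumerate IK solutions at shutter/push poses
yaw=2.412
for x in([.502,.124,.15],[.505,.066,.092],[.613,.072,.21]):
    for q1 in(-.1,-.4,-.7,-1.0,-1.3):
        q=ik([q1,.6,q1+.2,1.5,0,1.0,-.5],np.array(x),S('xyz',[np.pi,0,yaw]),n=30)
        t,R,s,e,w=fk(q,P,full=True);print(x,q.round(2).tolist(),"elbow",e.round(2),"wrist",w.round(2),"err",np.linalg.norm(t-x).round(4))
E
```

```text
[-1.472, 0.396, 0.093, 1.276, -0.036, 1.472, -0.542] [-1.4723, 0.3923, 0.0936, 1.2711, -0.0359, 1.4758, -0.5417]
[-1.252, 0.555, 0.043, 1.083, -0.38, 1.747, -0.392] [-1.2446, 0.5636, 0.0416, 1.0874, -0.381, 1.7455, -0.3904]
[0.502, 0.124, 0.15] [-0.15, 0.47, -0.26, 1.95, 0.18, 0.74, 0.32] elbow [ 0.24 -0.02  0.79] wrist [0.49 0.13 0.48] err 0.0
[0.502, 0.124, 0.15] [-0.1, 0.48, -0.33, 1.95, 0.22, 0.75, 0.28] elbow [ 0.25 -0.03  0.79] wrist [0.49 0.13 0.48] err 0.0
[0.502, 0.124, 0.15] [-0.03, 0.49, -0.42, 1.94, 0.28, 0.77, 0.22] elbow [ 0.25 -0.04  0.78] wrist [0.49 0.13 0.48] err 0.0
[0.502, 0.124, 0.15] [0.08, 0.52, -0.58, 1.94, 0.39, 0.8, 0.13] elbow [ 0.26 -0.07  0.78] wrist [0.49 0.13 0.48] err 0.0
[0.502, 0.124, 0.15] [3.04, -2.14, -9.23, 4.32, -16.43, 3.38, -3.21] elbow [0.43 0.05 0.06] wrist [0.49 0.13 0.48] err 0.0
[0.505, 0.066, 0.092] [-0.07, 0.55, -0.23, 2.01, 0.21, 0.6, 0.4] elbow [ 0.28 -0.03  0.77] wrist [0.5  0.07 0.42] err 0.0
[0.505, 0.066, 0.092] [-0.03, 0.56, -0.28, 2.01, 0.26, 0.61, 0.36] elbow [ 0.28 -0.05  0.77] wrist [0.5  0.07 0.42] err 0.0
[0.505, 0.066, 0.0
[... 265 characters left out ...]
 0.03, 4.23, -3.24, -2.92, 3.65] elbow [0.41 0.04 0.  ] wrist [0.5  0.07 0.42] err 0.0
[0.613, 0.072, 0.21] [-0.02, 0.54, -0.27, 1.64, 0.16, 0.98, 0.49] elbow [ 0.27 -0.05  0.77] wrist [0.61 0.07 0.54] err 0.0
[0.613, 0.072, 0.21] [0.02, 0.55, -0.33, 1.64, 0.2, 0.99, 0.46] elbow [ 0.27 -0.06  0.77] wrist [0.61 0.07 0.54] err 0.0
[0.613, 0.072, 0.21] [0.1, 0.56, -0.45, 1.63, 0.28, 1.01, 0.4] elbow [ 0.28 -0.08  0.76] wrist [0.61 0.07 0.54] err 0.0
[0.613, 0.072, 0.21] [0.23, 0.61, -0.66, 1.62, 0.42, 1.05, 0.29] elbow [ 0.29 -0.12  0.75] wrist [0.61 0.07 0.54] err 0.0
[0.613, 0.072, 0.21] [30.63, -5.48, -20.88, -1.83, 5.6, -44.55, -1.62] elbow [0.29 0.26 0.67] wrist [0.59 0.04 0.47] err 0.1785
```

The controller matches a plain pseudo-inverse, so I can predict the arm's shape. Next I'll look for a path whose elbow stays clear of the lamp and rods.

```bash
cat > plan.py <<'E'
from sim import *
def segd(a,b,c,d,n=15):
    u=np.linspace(0,1,n)[:,None];A=a+(b-a)*u;B=c+(d-c)*u
    return np.linalg.norm(A[:,None]-B[None],axis=2).min()
v=np.array
def clear(q):
    t,R,s,e,w=fk(q,P,full=True)
    ar=[(s,e,.07),(e,w,.065),(w,t-R.apply([0,0,.075]),.06)]
    f=lambda c,d,r:min(segd(a,b,c,d)-ra-r for a,b,ra in ar)
    return v([f(v([.27,-.12,.64]),v([.27,-.12,.85]),.1),f(v([.27,-.12,.7]),v([.82,.22,.7]),.06),f(v([.656,.287,.22]),v([.656,.287,.5]),.03),
      f(v([.2,.13,.3]),v([.42,.5,.3]),.05)])
def path(q,t,R,tg,Rg,n):
    rv=(R.inv()*Rg).as_rotvec();C=[]
    for i in range(1,n+1):
        q=ik(q,t+(tg-t)*i/n,R*Ro.from_rotvec(rv*i/n),n=2);C.append(clear(q))
    return q,v(C)
def go(q,wps):
    t,R=fk(q,P);C=[]
    for tg,Rg,n in wps:
        q,c=path(q,t,R,v(tg),Rg,n);C.append(c.min(0));t,R=v(tg),Rg
    return q,v(C)
lim=v([[-2.91,2.91],[-.3,2.13],[-1.5,1.42],[.17,2.43],[-1.26,4.41],[.16,1.93],[-2.52,2.52]])
E
python3 - <<'E'
from plan import *
q0=D[2][0]
for yaw in(2.412,.841,-.73,3.98):
    Rg=S('xyz',[np.pi,0,yaw])
    w=[([.157,.605,.45],Rg,25),([.49,.124,.45],Rg,20),([.49,.124,.15],Rg,8),([.505,.066,.092],Rg,8),([.505,.066,.25],Rg,8),([.613,.072,.25],Rg,8),([.613,.072,.2],Rg,4)]
    q,C=go(q0,w);e=fk(q,P,full=True)[3];print(yaw,q.round(2).tolist(),e.round(2));print(C.round(3).tolist())
E
```

```text
2.412 [-0.49, 0.57, 0.42, 1.68, -0.27, 0.95, 0.87] [0.26 0.08 0.78]
[[0.148, 0.201, 0.443, 0.087], [0.014, -0.023, 0.141, 0.095], [0.016, -0.026, 0.141, 0.102], [0.021, 0.015, 0.145, 0.1], [0.01, -0.022, 0.175, 0.102], [0.012, -0.049, 0.129, 0.104], [0.022, -0.044, 0.125, 0.1]]
0.841 [-0.61, 0.62, 0.62, 1.66, -0.42, 0.99, -0.58] [0.26 0.13 0.76]
[[0.147, 0.202, 0.441, 0.088], [0.037, -0.024, 0.141, 0.095], [0.041, -0.028, 0.131, 0.095], [0.051, 0.04, 0.135, 0.091], [0.042, -0.015, 0.165, 0.094], [0.047, -0.038, 0.124, 0.096], [0.052, -0.031, 0.118, 0.091]]
-0.73 [-0.68, 0.68, 0.78, 1.66, -0.54, 1.03, -2.03] [0.27 0.17 0.75]
[[0.144, 0.197, 0.436, 0.088], [0.055, -0.032, 0.141, 0.094], [0.06, -0.039, 0.134, 0.09], [0.072, 0.054, 0.138, 0.084], [0.062, -0.014, 0.171, 0.087], [0.068, -0.036, 0.129, 0.089], [0.072, -0.028, 0.127, 0.083]]
3.98 [-0.28, 0.54, 0.14, 1.66, -0.09, 0.94, 2.29] [0.27 0.02 0.78]
[[0.124, 0.174, 0.443, 0.087], [-0.006, -0.031, 0.141, 0.097], [-0.006, -0.037, 0.143, 0.11], [-0.025, -0.024, 0.146, 0.108], [-0.027, -0.041, 0.178, 0.111], [-0.028, -0.07, 0.129, 0.113], [-0.028, -0.065, 0.129, 0.109]]
```

```bash
python3 - <<'E'
from plan import *
q0=D[2][0];res=[]
for yaw in(2.412,.841,-.73):
  for al in(.3,.5):
    for ph in(100,140,180):
     for first in(0,1):
      a=np.radians(ph);L=Ro.from_rotvec(al*v([-np.sin(a),np.cos(a),0]));Rg=L*S('xyz',[np.pi,0,yaw])
      w=[([.157,.605,.47] if first else [.32,.36,.47],Rg,14),([.49,.124,.45],Rg,14),([.49,.124,.15],Rg,8),([.505,.066,.092],Rg,6),([.505,.066,.25],Rg,6),([.613,.072,.25],Rg,6),([.613,.072,.2],Rg,2)]
      q,C=go(q0,w);bad=((q<lim[:,0]+.03)|(q>lim[:,1]-.03)).any();res.append((C.min(),yaw,al,ph,first,bad,q.round(2).tolist(),C.round(3).tolist()))
res.sort(key=lambda r:-r[0])
for r in res[:5]:print(r)
E
```

```text
(np.float64(0.04024100266751067), 0.841, 0.5, 140, 0, np.False_, [-0.85, 0.52, 0.55, 1.94, 0.35, 0.53, -1.41], [[0.117, 0.161, 0.288, 0.091], [0.058, 0.079, 0.149, 0.095], [0.065, 0.097, 0.149, 0.04], [0.13, 0.174, 0.153, 0.042], [0.083, 0.1, 0.176, 0.059], [0.08, 0.069, 0.098, 0.1], [0.082, 0.079, 0.098, 0.094]])
(np.float64(0.04024031863791373), 0.841, 0.5, 140, 1, np.False_, [-0.91, 0.55, 0.65, 1.94, 0.24, 0.51, -1.3], [[0.149, 0.206, 0.453, 0.089], [0.062, 0.079, 0.149, 0.094], [0.072, 0.097, 0.149, 0.04], [0.14, 0.182, 0.153, 0.042], [0.1, 0.108, 0.176, 0.059], [0.095, 0.075, 0.098, 0.097], [0.097, 0.086, 0.098, 0.092]])
(np.float64(0.03568142528612937), 2.412, 0.5, 140, 0, np.False_, [-0.74, 0.48, 0.4, 1.96, 0.51, 0.56, 0.02], [[0.105, 0.146, 0.288, 0.089], [0.051, 0.079, 0.149, 0.097], [0.055, 0.097, 0.149, 0.036], [0.108, 0.158, 0.153, 0.037], [0.059, 0.087, 0.177, 0.053], [0.06, 0.059, 0.104, 0.105], [0.062, 0.066, 0.104, 0.099]])
(np.float64(0.03568084614267632), 2.412, 0.5, 140, 1, np.False_, [-0.79, 0.49, 0.47, 1.96, 0.45, 0.54, 0.08], [[0.152, 0.21, 0.454, 0.087], [0.052, 0.079, 0.149, 0.093], [0.057, 0.097, 0.149, 0.036], [0.119, 0.17, 0.153, 0.037], [0.068, 0.093, 0.177, 0.053], [0.069, 0.063, 0.104, 0.103], [0.071, 0.072, 0.104, 0.097]])
(np.float64(0.02545973279616831), 0.841, 0.3, 100, 1, np.False_, [-0.75, 0.65, 0.6, 1.67, -0.06, 0.94, -0.95], [[0.15, 0.207, 0.449, 0.088], [0.085, 0.041, 0.131, 0.092], [0.09, 0.053, 0.095, 0.089], [0.097, 0.114, 0.097, 0.081], [0.09, 0.057, 0.109, 0.086], [0.078, 0.025, 0.045, 0.091], [0.08, 0.04, 0.032, 0.085]])
```

```bash
cat > tgt.py <<'E'
from h import *;from plan import *
ps=np.radians(-41.8);A=v([.5832,.0989])
def PT(r,b,z):b=np.radians(b)+ps;return v([A[0]+r*np.cos(b),A[1]+r*np.sin(b),z])
a=np.radians(138.2);Rg=Ro.from_rotvec(.5*v([-np.sin(a),np.cos(a),0]))*S('xyz',[np.pi,0,2.412])
def st():
    s=bot.observe();return v(s["position"]),S('xyz',s["tool_rot"]),s
E
python3 - <<'E'
from tgt import *
p,R,s=st()
print("rot",(R.inv()*Rg).as_rotvec().round(4))
T=PT(.076,212,.0)+[0,0,.45];print(T,"shift",Rg.inv().apply(T-p).round(4))
T2=T.copy();T2[2]=.2;print("down",Rg.inv().apply(T2-T).round(4))
E
```

```text
rot [-0.3643 -0.7351  0.0862]
[0.508309   0.11183592 0.45      ] shift [-0.5213 -0.1354  0.2716]
down [ 0.1199 -0.      0.2194]
```

Call:
{"op": "apply_moves", "data": {"claw": [0,0,0,0,0,0,0,0], "xyz": [[0,0,0],[0,0,0],[0,0,0],[0,0,0],[0,0,0],[0,0,0],[0,0,0],[0,0,0]], "twist": [[-0.052,-0.105,0.012],[-0.052,-0.105,0.012],[-0.052,-0.105,0.012],[-0.052,-0.105,0.012],[-0.052,-0.105,0.012],[-0.052,-0.105,0.012],[-0.052,-0.105,0.012],[0,0,0]]}}

```text
clock: 3.3
position: [0.153, 0.606, 0.4399]
tool_rot: [3.134, 0.503, 2.423]
force: [0.4, -0.5, -0.3]
grip_width: -0.0002
finger_force: 0.0
```

```bash
cat > upd.py <<'E'
from tgt import *
p,R,s=st()
print("p",p.round(4),"q",np.round(s["qpos"],3).tolist(),"F",np.round(s["force"],1),"t",s["clock"],"pred",fk(s["qpos"],P)[0].round(3),"clr",clear(s["qpos"]).round(3))
print("rot",(R.inv()*Rg).as_rotvec().round(4))
E
python3 - <<'E'
from upd import *
T=PT(.076,212,.0)+[0,0,.45];print(T,"shift",R.inv().apply(T-p).round(4))
E
```

```text
p [0.153  0.606  0.4399] q [-1.709, 0.58, 0.191, 1.096, 0.292, 1.787, -0.66] F [ 0.4 -0.5 -0.3] t 3.3 pred [0.152 0.605 0.444] clr [0.202 0.267 0.542 0.092]
rot [0.013  0.0029 0.0097]
[0.508309   0.11183592 0.45      ] shift [-0.5242 -0.1403  0.2758]
```

Call:
{"op": "apply_moves", "data": {"claw": [0,0,0,0,0,0,0,0,0,0,0,0,0,0,0,0,0,0,0,0], "xyz": [[-0.0262,-0.007,0.0138],[-0.0262,-0.007,0.0138],[-0.0262,-0.007,0.0138],[-0.0262,-0.007,0.0138],[-0.0262,-0.007,0.0138],[-0.0262,-0.007,0.0138],[-0.0262,-0.007,0.0138],[-0.0262,-0.007,0.0138],[-0.0262,-0.007,0.0138],[-0.0262,-0.007,0.0138],[-0.0262,-0.007,0.0138],[-0.0262,-0.007,0.0138],[-0.0262,-0.007,0.0138],[-0.0262,-0.007,0.0138],[-0.0262,-0.007,0.0138],[-0.0262,-0.007,0.0138],[-0.0262,-0.007,0.0138],[-0.0262,-0.007,0.0138],[-0.0262,-0.007,0.0138],[-0.0262,-0.007,0.0138]], "twist": [[0.013,0.003,0.01],[0,0,0],[0,0,0],[0,0,0],[0,0,0],[0,0,0],[0,0,0],[0,0,0],[0,0,0],[0,0,0],[0,0,0],[0,0,0],[0,0,0],[0,0,0],[0,0,0],[0,0,0],[0,0,0],[0,0,0],[0,0,0],[0,0,0]]}}

```text
clock: 5.3
position: [0.5022, 0.102, 0.4485]
tool_rot: [3.139, 0.495, 2.403]
force: [-0.2, 0.2, -0.6]
grip_width: 0.0001
finger_force: 0.0
```

```bash
python3 - <<'E'
from upd import *
T=PT(.076,212,.2);print(T,"shift",R.inv().apply(T-p).round(4))
for c in("scene","wrist"):
    f=bot.grab_frame(c);cv2.imwrite(f"pics/{c}2.png",f["img"][:,:,::-1])
E
python3 -c "
import cv2,numpy as np
a=cv2.imread('pics/scene2.png')[40:340,120:520];b=cv2.imread('pics/wrist2.png')
cv2.imwrite('pics/c2.png',np.hstack([a,cv2.resize(b,(400,300))]))"
```

```text
p [0.5022 0.102  0.4485] q [-1.133, 0.043, 0.536, 1.807, 0.491, 1.214, 0.078] F [-0.2  0.2 -0.6] t 5.3 pred [0.507 0.113 0.447] clr [0.052 0.066 0.142 0.102]
rot [-0.0016 -0.0048 -0.0082]
[0.508309   0.11183592 0.2       ] shift [0.12   0.0107 0.2177]
```

View pics/c2.png

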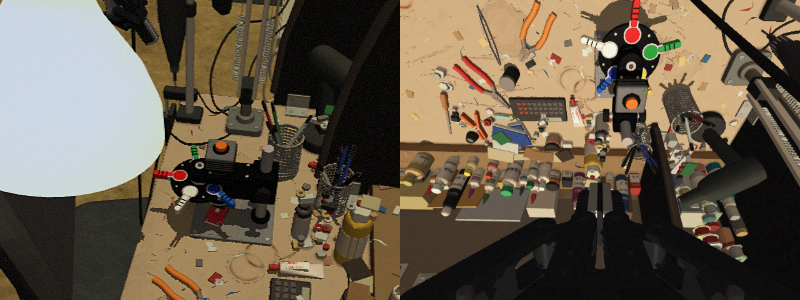

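The gripper hangs in front of the wheel. In the wrist crop the hub is at (629,67), with red pointing straight forward, white left, green right and the shutter at (627,102). I'll refine the stand pose from this sharper view.

```bash
cat > wv.py <<'E'
from tgt import *
def measure(verbose=True):
    f=bot.grab_frame("wrist");hsv=cv2.cvtColor(f["img"],cv2.COLOR_RGB2HSV);o=bot.find_in("wrist","shutter_top")
    c0=proj(f,[.6131,.0722,.203])
    best={}
    for n,lo,hi in(("green",(50,150,70),(80,255,255)),("red",(0,190,100),(5,255,255)),("blue",(105,150,60),(130,255,255)),("yellow",(24,150,100),(34,255,255)),("orange",(8,180,150),(20,255,255))):
        m=cv2.inRange(hsv,lo,hi);N,l,s,c=cv2.connectedComponentsWithStats(m)
        for i in range(1,N):
            z=.203 if n=="orange" else .109
            w=bp(f,*c[i],z)
            if s[i,4]>25 and np.hypot(*(w[:2]-A))<.12 and verbose:
                d=w[:2]-A;print(n,s[i].tolist(),w.round(4),"r",np.hypot(*d).round(4),"stand ang",np.degrees((np.arctan2(d[1],d[0])-ps)%(2*np.pi)).round(1))
    print("net shutter",[(d["position"].round(4) if hasattr(d["position"],"round") else d["position"],d["score"]) for d in o[:1]])
    return f
E
python3 - <<'E'
from wv import *
f=measure();print(f["vfov"],f["cx"],f["cy"],proj(f,[*A,.11]),proj(f,[.6131,.0722,.203]))
E
```

```text
green [413, 67, 36, 19, 293] [0.6159 0.1704 0.109 ] r 0.0786 stand ang 107.2
green [390, 75, 21, 21, 349] [0.6009 0.1387 0.109 ] r 0.0435 stand ang 107.8
red [370, 0, 14, 24, 234] [0.5226 0.1631 0.109 ] r 0.0883 stand ang 175.2
red [369, 24, 12, 9, 75] [0.5335 0.1524 0.109 ] r 0.073 stand ang 174.7
red [369, 33, 10, 12, 97] [0.5405 0.1453 0.109 ] r 0.0631 stand ang 174.4
red [360, 47, 23, 24, 412] [0.5543 0.1315 0.109 ] r 0.0436 stand ang 173.3
blue [334, 110, 12, 19, 172] [0.5858 0.0607 0.109 ] r 0.0383 stand ang 315.7
blue [315, 126, 23, 24, 245] [0.5923 0.0297 0.109 ] r 0.0698 stand ang 319.3
yellow [386, 114, 6, 14, 50] [0.6281 0.1032 0.109 ] r 0.0452 stand ang 47.2
orange [360, 160, 20, 17, 252] [0.6109 0.076  0.203 ] r 0.0359 stand ang 2.3
net shutter [([0.6082, 0.0707, 0.1967], 0.83)]
65.45732736937387 319.6447875287841 240.64073536668656 [363.25890146  96.97180617] [367.98501095 171.54050228]
```

```bash
sed -i 's/^ps=.*/ps=np.radians(-42.5);A=v([.583,.101])/' tgt.py; python3 - <<'E'
from upd import *
T=PT(.076,214,.16);print(T,"shift",R.inv().apply(T-p).round(4),"then",Rg.inv().apply([0,0,-.066]))
E
```

```text
p [0.5016 0.1029 0.4483] q [-1.134, 0.043, 0.534, 1.807, 0.492, 1.216, 0.075] F [-0.4  0.4 -1.3] t 5.5 pred [0.506 0.113 0.447] clr [0.053 0.067 0.142 0.102]
rot [-0.0027 -0.0047 -0.0088]
[0.50783479 0.11223352 0.16      ] shift [0.1385 0.0105 0.2529] then [ 3.16420855e-02 -1.42472465e-06  5.79204491e-02]
```

Call:
{"op": "apply_moves", "data": {"claw": [0,0,0,0,0,0,0,0,0,0,0], "xyz": [[0.0139,0.001,0.0253],[0.0139,0.001,0.0253],[0.0139,0.001,0.0253],[0.0139,0.001,0.0253],[0.0139,0.001,0.0253],[0.0139,0.001,0.0253],[0.0139,0.001,0.0253],[0.0139,0.001,0.0253],[0.0139,0.001,0.0253],[0.0139,0.001,0.0253],[0,0,0]], "twist": [[0,-0.004,-0.009],[0,0,0],[0,0,0],[0,0,0],[0,0,0],[0,0,0],[0,0,0],[0,0,0],[0,0,0],[0,0,0],[0,0,0]]}}

```text
clock: 6.6
position: [0.5057, 0.1111, 0.1569]
tool_rot: [-3.132, 0.499, 2.418]
force: [-0.5, -0.4, 1.1]
grip_width: -0.0002
finger_force: 0.0
```

```bash
python3 - <<'E'
from upd import *
from wv import measure
T=PT(.076,214,.094);print(T,"shift",R.inv().apply(T-p).round(4))
f=measure()
print("tcp px",proj(f,p))
s2=bot.grab_frame("scene");a=s2["img"][120:270,220:420,::-1]
cv2.imwrite("pics/c3.png",np.hstack([cv2.resize(a,(400,300)),cv2.resize(f["img"][:,:,::-1],(400,300))]))
E
```

```text
p [0.5057 0.1111 0.1569] q [-1.058, 0.495, 0.546, 2.177, 0.544, 0.465, -0.219] F [-0.5 -0.4  1.1] t 6.6 pred [0.506 0.114 0.154] clr [0.113 0.162 0.141 0.055]
rot [-0.0065 -0.0005  0.0056]
[0.50783479 0.11223352 0.094     ] shift [0.0294 0.0028 0.0556]
green [477, 278, 71, 20, 672] [0.6158 0.1694 0.109 ] r 0.0759 stand ang 106.9
green [433, 285, 42, 24, 757] [0.601  0.1383 0.109 ] r 0.0414 stand ang 106.8
red [407, 187, 31, 35, 651] [0.5227 0.1627 0.109 ] r 0.0863 stand ang 176.9
red [403, 220, 23, 13, 174] [0.5338 0.1511 0.109 ] r 0.0702 stand ang 176.9
red [400, 231, 22, 18, 240] [0.5409 0.1444 0.109 ] r 0.0605 stand ang 176.6
red [380, 251, 45, 29, 1016] [0.5543 0.1311 0.109 ] r 0.0416 stand ang 176.1
red [240, 312, 10, 9, 60] [0.5306 0.0239 0.109 ] r 0.0932 stand ang 278.3
net shutter []
tcp px [316.47605513 314.30442219]
```

View pics/c3.png

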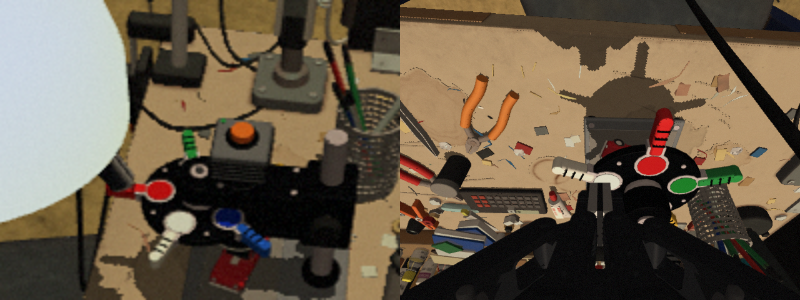

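The view agrees: red at 177°, fingertips in the gap between red and white. Descending.

Call:
{"op": "apply_moves", "data": {"claw": [0,0,0,0], "xyz": [[0.0098,0.001,0.0185],[0.0098,0.001,0.0185],[0.0098,0.001,0.0185],[0,0,0]], "twist": [[-0.006,0,0.005],[0,0,0],[0,0,0],[0,0,0]]}}

```text
clock: 7.15
position: [0.5097, 0.1128, 0.0963]
tool_rot: [3.138, 0.5, 2.41]
force: [0.3, 0.2, 0.7]
grip_width: -0.0001
finger_force: 0.0
```

Call:
{"op": "apply_moves", "data": {"claw": [0,0,0,0,0,0,0,0,0,0,0], "xyz": [[0.0028,0.0057,-0.0015],[0.0028,0.0057,-0.0015],[0.0019,0.0062,-0.001],[0.0019,0.0062,-0.001],[0.0009,0.0065,-0.0005],[0.0009,0.0065,-0.0005],[0,0.0065,0],[0,0.0065,0],[-0.0008,0.0052,0.0004],[-0.0008,0.0052,0.0004],[0,0,0]], "twist": [[0,0,0],[0,0,0],[0,0,0],[0,0,0],[0,0,0],[0,0,0],[0,0,0],[0,0,0],[0,0,0],[0,0,0],[0,0,0]]}}

```text
clock: 8.25
position: [0.5425, 0.1652, 0.0968]
tool_rot: [3.137, 0.5, 2.409]
force: [-0.9, -0.7, -0.2]
grip_width: 0.0002
finger_force: 0.0
```

```bash
python3 - <<'E'
from upd import *
from wv import measure
measure()
d=p[:2]-A;print("finger r",np.hypot(*d),"beta",np.degrees((np.arctan2(d[1],d[0])-ps)%(2*np.pi)))
E
```

```text
p [0.5425 0.1652 0.0968] q [-1.036, 0.675, 0.488, 2.066, 0.506, 0.407, -0.281] F [-0.9 -0.7 -0.2] t 8.25 pred [0.541 0.166 0.096] clr [0.135 0.192 0.09  0.025]
rot [ 0.0036  0.0001 -0.0027]
red [239, 314, 6, 10, 27] [0.5114 0.1553 0.109 ] r 0.0899 stand ang 185.4
red [360, 323, 36, 22, 491] [0.5557 0.1864 0.109 ] r 0.0897 stand ang 150.2
red [366, 346, 9, 7, 35] [0.5628 0.1768 0.109 ] r 0.0785 stand ang 147.4
blue [197, 410, 17, 11, 97] [0.5609 0.0629 0.109 ] r 0.044 stand ang 282.4
blue [185, 418, 14, 9, 70] [0.5639 0.0464 0.109 ] r 0.0578 stand ang 293.2
net shutter []
finger r 0.07594154620208964 beta 164.77082752389174
```

Call:
{"op": "apply_moves", "data": {"claw": [0,0,0,0,0,0,0,0,0], "xyz": [[0,-0.004,0],[-0.0102,0,-0.0187],[-0.0102,0,-0.0187],[-0.0102,0,-0.0187],[-0.0096,-0.0215,0.0052],[-0.0096,-0.0215,0.0052],[-0.0096,-0.0215,0.0052],[-0.0096,-0.0215,0.0052],[0,0,0]], "twist": [[0,0,0],[0,0,0],[0,0,0],[0,0,0],[0,0,0],[0,0,0],[0,0,0],[0,0,0],[0,0,0]]}}

```text
clock: 9.25
position: [0.5125, 0.065, 0.1606]
tool_rot: [3.139, 0.5, 2.406]
force: [0.3, 0.4, -0.3]
grip_width: -0.0002
finger_force: 0.0
```

```bash
python3 - <<'E'
from upd import *
from wv import measure
f=measure()
d=p[:2]-A;print("finger r",np.hypot(*d),"beta",np.degrees((np.arctan2(d[1],d[0])-ps)%(2*np.pi)))
T=PT(.076,248,.095);print(T,"shift",R.inv().apply(T-p).round(4))
s2=bot.grab_frame("scene");a=s2["img"][120:270,220:420,::-1]
cv2.imwrite("pics/c4.png",np.hstack([cv2.resize(a,(400,300)),cv2.resize(f["img"][:,:,::-1],(400,300))]))
E
```

```text
p [0.5125 0.065  0.1606] q [-0.977, 0.469, 0.562, 2.213, 0.596, 0.406, -0.188] F [ 0.3  0.4 -0.3] t 9.25 pred [0.513 0.069 0.157] clr [0.1   0.13  0.168 0.082]
rot [-0.0003  0.     -0.0052]
green [495, 260, 37, 27, 682] [0.6159 0.1279 0.109 ] r 0.0425 stand ang 81.7
green [526, 268, 63, 23, 679] [0.6425 0.146  0.109 ] r 0.0746 stand ang 79.6
red [523, 124, 89, 81, 1947] [0.5582 0.1771 0.109 ] r 0.08 stand ang 150.5
red [478, 201, 53, 37, 1397] [0.5711 0.1411 0.109 ] r 0.0419 stand ang 149.0
red [263, 289, 11, 12, 63] [0.534  0.0046 0.109 ] r 0.1081 stand ang 285.5
blue [360, 267, 41, 26, 824] [0.5693 0.0651 0.109 ] r 0.0385 stand ang 291.6
blue [298, 271, 62, 32, 875] [0.5512 0.0374 0.109 ] r 0.0711 stand ang 285.9
net shutter []
finger r 0.07917900201209345 beta 249.57001214267942
[0.51440352 0.06828116 0.095     ] shift [0.0322 0.0036 0.0572]
```

View pics/c4.png

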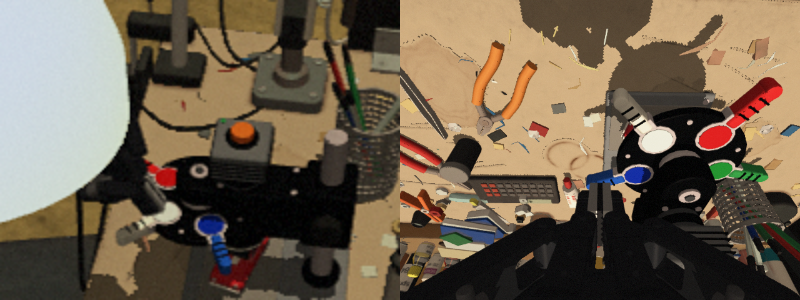

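The wheel has clicked one position on, with white now forward-left. I'll go down between white and blue and push white round the front.

Call:
{"op": "apply_moves", "data": {"claw": [0,0,0,0], "xyz": [[0.0107,0.001,0.0191],[0.0107,0.001,0.0191],[0.0107,0.001,0.0191],[0,0,0]], "twist": [[0,0,-0.005],[0,0,0],[0,0,0],[0,0,0]]}}

```text
clock: 9.8
position: [0.515, 0.0715, 0.0929]
tool_rot: [-3.139, 0.5, 2.418]
force: [-0.8, -0.5, 0.4]
grip_width: 0.0002
finger_force: 0.0
```

Call:
{"op": "apply_moves", "data": {"claw": [0,0,0,0,0,0,0,0,0,0,0,0,0,0,0], "xyz": [[0.0053,0.0028,-0.0029],[0.0053,0.0028,-0.0029],[0.0048,0.0038,-0.0026],[0.0048,0.0038,-0.0026],[0.0041,0.0047,-0.0022],[0.0041,0.0047,-0.0022],[0.0033,0.0055,-0.0018],[0.0033,0.0055,-0.0018],[0.0024,0.0061,-0.0013],[0.0024,0.0061,-0.0013],[0.0015,0.0064,-0.0008],[0.0015,0.0064,-0.0008],[0.0005,0.0053,-0.0003],[0.0005,0.0053,-0.0003],[0,0,0]], "twist": [[0,0,0],[0,0,0],[0,0,0],[0,0,0],[0,0,0],[0,0,0],[0,0,0],[0,0,0],[0,0,0],[0,0,0],[0,0,0],[0,0,0],[0,0,0],[0,0,0],[0,0,0]]}}

```text
clock: 11.3
position: [0.5249, 0.1569, 0.0948]
tool_rot: [3.139, 0.5, 2.415]
force: [0.3, -0.1, 0.1]
grip_width: 0.0001
finger_force: 0.0
```

```bash
sed -i 's/^ps=.*/ps=np.radians(-42.5);A=v([.5825,.1034])/' tgt.py; python3 - <<'E'
from upd import *
from wv import measure
f=measure()
d=p[:2]-A;print("finger r",np.hypot(*d),"beta",np.degrees((np.arctan2(d[1],d[0])-ps)%(2*np.pi)))
s2=bot.grab_frame("scene");a=s2["img"][120:270,220:420,::-1]
cv2.imwrite("pics/c5.png",np.hstack([cv2.resize(a,(400,300)),cv2.resize(f["img"][:,:,::-1],(400,300))]))
E
```

```text
p [0.5249 0.1569 0.0948] q [-1.061, 0.664, 0.503, 2.116, 0.536, 0.377, -0.318] F [ 0.3 -0.1  0.1] t 11.3 pred [0.523 0.157 0.094] clr [0.137 0.195 0.109 0.014]
rot [ 0.004  -0.      0.0025]
red [262, 320, 6, 11, 27] [0.5012 0.152  0.109 ] r 0.0948 stand ang 191.6
red [427, 406, 19, 13, 125] [0.6249 0.1556 0.109 ] r 0.0672 stand ang 93.4
blue [140, 346, 59, 37, 1190] [0.4932 0.0955 0.109 ] r 0.0896 stand ang 227.5
net shutter [([0.5735, 0.0914, 0.0093], 0.42)]
finger r 0.07857999268339581 beta 179.61412534865363
```

View pics/c5.png

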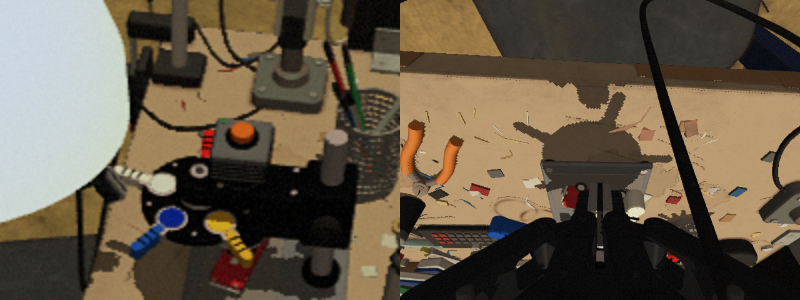

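Call:
{"op": "apply_moves", "data": {"claw": [0,0,0,0,0,0,0], "xyz": [[0,-0.004,0],[-0.0163,0,-0.0299],[-0.0163,0,-0.0299],[-0.0163,0,-0.0299],[-0.0163,0,-0.0299],[-0.0163,0,-0.0299],[0,0,0]], "twist": [[0,0,0],[0,0,0],[0,0,0],[0,0,0],[0,0,0],[0,0,0],[0,0,0]]}}

```text
clock: 12.15
position: [0.5224, 0.153, 0.2687]
tool_rot: [3.134, 0.5, 2.411]
force: [0.3, 0.2, -0.7]
grip_width: 0.0001
finger_force: 0.0
```

```bash
python3 - <<'E'
from upd import *
from wv import measure
f=measure()
s2=bot.grab_frame("scene");a=s2["img"][120:270,220:420,::-1]
cv2.imwrite("pics/c6.png",np.hstack([cv2.resize(a,(400,300)),cv2.resize(f["img"][:,:,::-1],(400,300))]))
E
```

```text
p [0.5224 0.153  0.2687] q [-1.07, 0.32, 0.478, 1.997, 0.486, 0.796, -0.112] F [ 0.3  0.2 -0.7] t 12.15 pred [0.524 0.159 0.266] clr [0.097 0.139 0.101 0.101]
rot [ 0.0074  0.0003 -0.001 ]
green [344, 255, 7, 10, 34] [0.6537 0.0766 0.109 ] r 0.0761 stand ang 21.9
red [381, 195, 46, 18, 580] [0.6293 0.162  0.109 ] r 0.075 stand ang 93.9
red [351, 197, 29, 22, 474] [0.6092 0.1328 0.109 ] r 0.0397 stand ang 90.3
red [220, 247, 9, 9, 43] [ 0.562  -0.0032  0.109 ] r 0.1086 stand ang 301.6
blue [220, 144, 48, 38, 780] [0.5064 0.0895 0.109 ] r 0.0773 stand ang 232.8
blue [266, 175, 30, 24, 561] [0.5436 0.0943 0.109 ] r 0.04 stand ang 235.6
yellow [271, 219, 14, 19, 186] [0.5749 0.059  0.109 ] r 0.045 stand ang 302.7
net shutter [([0.575, 0.105, 0.109], 0.34)]
```

View pics/c6.png

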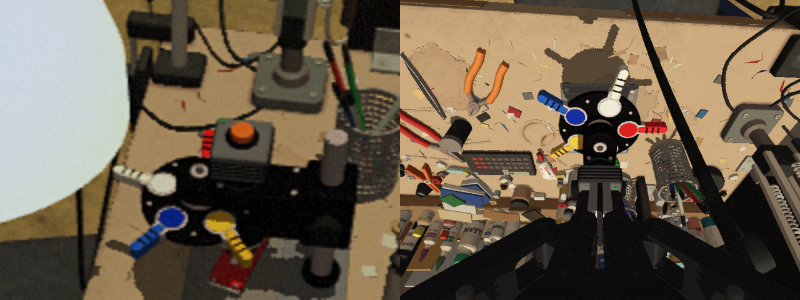

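The wheel shows green about 20° short of the column: it sits where I left it instead of snapping. I'll wait briefly and measure again to see whether it is creeping.

Call:
{"op": "apply_moves", "data": {"claw": [0,0,0,0,0,0,0,0], "xyz": [[0,0,0],[0,0,0],[0,0,0],[0,0,0],[0,0,0],[0,0,0],[0,0,0],[0,0,0]], "twist": [[0,0,0],[0,0,0],[0,0,0],[0,0,0],[0,0,0],[0,0,0],[0,0,0],[0,0,0]]}}

```text
clock: 13.1
position: [0.5214, 0.1528, 0.2651]
tool_rot: [3.14, 0.5, 2.415]
force: [-0.8, -0.1, -1.0]
grip_width: 0.0001
finger_force: 0.0
```

```bash
python3 - <<'E'
from upd import *
from wv import measure
f=measure();print(proj(f,[.575,.105,.109]))
hsv=cv2.cvtColor(f["img"],cv2.COLOR_RGB2HSV)
cv2.imwrite("pics/c7.png",cv2.resize(f["img"][100:340,190:510,::-1],(800,600),interpolation=cv2.INTER_CUBIC))
E
```

```text
p [0.5214 0.1528 0.2651] q [-1.069, 0.327, 0.477, 2.0, 0.486, 0.793, -0.114] F [-0.8 -0.1 -1. ] t 13.1 pred [0.523 0.158 0.262] clr [0.097 0.14  0.101 0.101]
rot [0.0026 0.0003 0.0022]
green [346, 258, 7, 11, 38] [0.6537 0.0764 0.109 ] r 0.0762 stand ang 21.7
red [384, 198, 46, 19, 601] [0.6294 0.162  0.109 ] r 0.0751 stand ang 93.8
red [353, 201, 29, 21, 477] [0.6091 0.1329 0.109 ] r 0.0397 stand ang 90.4
red [221, 249, 9, 10, 42] [ 0.5612 -0.002   0.109 ] r 0.1076 stand ang 301.1
blue [222, 147, 48, 38, 786] [0.5064 0.0896 0.109 ] r 0.0774 stand ang 232.7
blue [268, 179, 30, 23, 559] [0.5435 0.0943 0.109 ] r 0.04 stand ang 235.6
yellow [273, 222, 14, 19, 188] [0.575  0.0591 0.109 ] r 0.045 stand ang 302.9
net shutter []
[317.47748367 205.02769991]
```

View pics/c7.png

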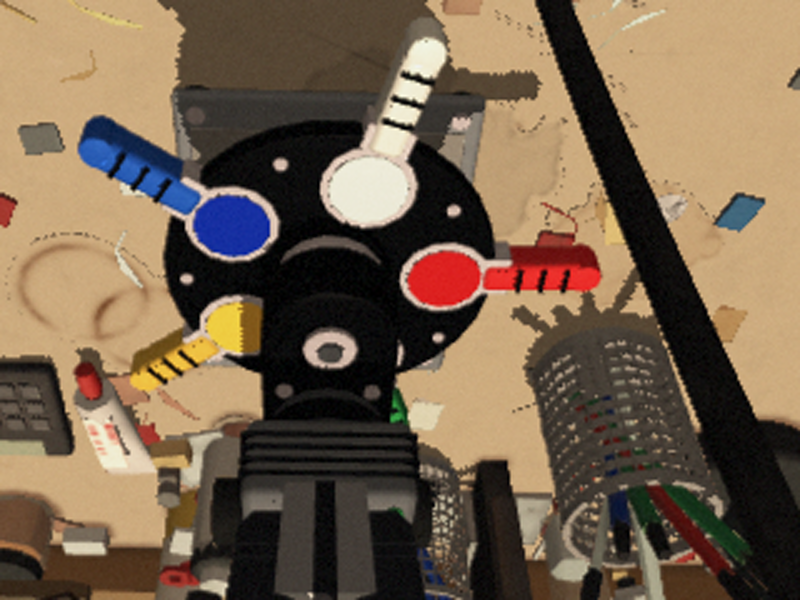

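The base plate edge is level in this view, so the camera is aligned with the stand. White is at (370,188) and blue at (232,222), not symmetric, so the wheel is still about 18° short and stationary. I'll push white further.

```bash
python3 - <<'E'
from upd import *
T=PT(.077,189,.15);print(T,"shift",R.inv().apply(T-p).round(4))
T2=PT(.077,189,.095);print(R.inv().apply(T2-T).round(4))
x=T2
for b in(179,175,170,165,160):
    n=PT(.0775,b,.095);print(b,Rg.inv().apply(n-x).round(4));x=n
E
```

```text
p [0.5214 0.1528 0.2651] q [-1.069, 0.327, 0.477, 2.0, 0.486, 0.793, -0.114] F [-0.2 -0.8  1.2] t 13.2 pred [0.523 0.158 0.262] clr [0.097 0.14  0.101 0.101]
rot [0.0026 0.0003 0.0022]
[0.51829079 0.14589915 0.15      ] shift [ 0.0532 -0.0074  0.1021]
[ 0.0264 -0.0001  0.0483]
179 [ 0.0011  0.0134 -0.0006]
175 [-0.0003  0.0054  0.0002]
170 [-0.0008  0.0067  0.0005]
165 [-0.0014  0.0066  0.0007]
160 [-0.0019  0.0064  0.001 ]
```

Call:
{"op": "apply_moves", "data": {"claw": [0,0,0,0,0,0,0], "xyz": [[0.0133,-0.0018,0.0255],[0.0133,-0.0018,0.0255],[0.0133,-0.0018,0.0255],[0.0133,-0.0018,0.0255],[0.0132,0,0.0241],[0.0132,0,0.0241],[0,0,0]], "twist": [[0.003,0,0.002],[0,0,0],[0,0,0],[0,0,0],[0,0,0],[0,0,0],[0,0,0]]}}

```text
clock: 13.9
position: [0.5171, 0.1454, 0.0927]
tool_rot: [-3.136, 0.5, 2.416]
force: [-0.3, -0.3, 1.0]
grip_width: -0.0003
finger_force: 0.0
```

Call:
{"op": "apply_moves", "data": {"claw": [0,0,0,0,0,0,0,0,0,0], "xyz": [[0.0006,0.0067,-0.0003],[0.0005,0.0067,-0.0003],[-0.0003,0.0054,0.0002],[-0.0004,0.0034,0.0002],[-0.0004,0.0033,0.0002],[-0.0007,0.0033,0.0004],[-0.0007,0.0033,0.0004],[-0.001,0.0032,0.0005],[-0.001,0.0032,0.0005],[0,0,0]], "twist": [[0,0,0],[0,0,0],[0,0,0],[0,0,0],[0,0,0],[0,0,0],[0,0,0],[0,0,0],[0,0,0],[0,0,0]]}}

```text
clock: 14.9
position: [0.5472, 0.1724, 0.0951]
tool_rot: [-3.142, 0.5, 2.412]
force: [-0.2, 0.6, -0.4]
grip_width: 0.0
finger_force: 0.0
```

```bash
python3 - <<'E'
from upd import *
d=p[:2]-A;print("finger r",np.hypot(*d),"beta",np.degrees((np.arctan2(d[1],d[0])-ps)%(2*np.pi)))
from wv import measure
measure()
E
```

```text
p [0.5472 0.1724 0.0951] q [-1.02, 0.68, 0.459, 2.043, 0.521, 0.431, -0.296] F [-0.2  0.6 -0.4] t 14.9 pred [0.546 0.173 0.094] clr [0.133 0.19  0.082 0.024]
rot [0.0001 0.0003 0.0003]
finger r 0.07754432048312268 beta 159.6003356256989
red [228, 316, 6, 10, 27] [0.5133 0.1603 0.109 ] r 0.0896 stand ang 183.1
red [313, 411, 15, 15, 154] [0.6118 0.1173 0.109 ] r 0.0324 stand ang 67.9
blue [100, 315, 83, 62, 2353] [0.5004 0.1177 0.109 ] r 0.0833 stand ang 212.6
net shutter []
```

Call:
{"op": "apply_moves", "data": {"claw": [0,0,0,0,0,0,0,0], "xyz": [[0,-0.006,0],[-0.0163,0,-0.0299],[-0.0163,0,-0.0299],[-0.0163,0,-0.0299],[-0.0163,0,-0.0299],[-0.0163,0,-0.0299],[0,-0.02,0],[0,0,0]], "twist": [[0,0,0],[0,0,0],[0,0,0],[0,0,0],[0,0,0],[0,0,0],[0,0,0],[0,0,0]]}}

```text
clock: 15.8
position: [0.5281, 0.151, 0.266]
tool_rot: [3.141, 0.5, 2.41]
force: [0.8, 0.3, 0.2]
grip_width: 0.0002
finger_force: 0.0
```

```bash
cat > wfit.py <<'E'
from upd import *
f=bot.grab_frame("wrist");img=f["img"];hsv=cv2.cvtColor(img,cv2.COLOR_RGB2HSV);pts=[]
cA=proj(f,[*A,.109])
for i,n,lo,hi in((0,"green",(50,150,40),(80,255,255)),(1,"red",(0,190,90),(5,255,255)),(2,"white",(0,0,165),(60,70,255)),(3,"blue",(105,150,50),(130,255,255)),(4,"yellow",(22,150,90),(34,255,255))):
    N,l,s,c=cv2.connectedComponentsWithStats(cv2.inRange(hsv,lo,hi))
    for k in range(1,N):
        w=bp(f,*c[k],.109);d=w[:2]-A;r=np.hypot(*d);a=np.degrees((np.arctan2(d[1],d[0])-ps)%(2*np.pi))
        if s[k,4]>30 and .025<r<.1:
            e=(a-72*i+180)%360-180;print(n,s[k].tolist(),"r",r.round(4),"ang",a.round(1),"theta",e.round(1))
            if s[k,4]>300 and r<.047 and abs(e)<40:pts.append((i,w[:2]))
def r(v):return np.ravel([[v[0]+.04*np.cos(v[2]+i*1.25664)-w[0],v[1]+.04*np.sin(v[2]+i*1.25664)-w[1]] for i,w in pts])
if len(pts)>1:
    o=least_squares(r,[*A,ps]);print("A",o.x[:2].round(4),"green world deg",np.degrees(o.x[2]).round(2),"res",np.abs(o.fun).max().round(4),[i for i,_ in pts])
E
python3 wfit.py; python3 - <<'E'
from h import *
f=bot.grab_frame("scene");blobs(f,.109,(265,365,165,262))
f=bot.grab_frame("top");blobs(f,.109,(235,320,185,280))
E
```

```text
p [0.5281 0.151  0.266 ] q [-1.031, 0.331, 0.444, 1.984, 0.492, 0.802, -0.112] F [0.8 0.3 0.2] t 15.8 pred [0.53  0.156 0.263] clr [0.093 0.135 0.097 0.101]
rot [-0.0006 -0.0003 -0.0015]
red [348, 205, 28, 21, 461] r 0.0398 ang 73.1 theta 1.1
red [376, 210, 42, 22, 509] r 0.0744 ang 76.0 theta 4.0
white [376, 122, 21, 16, 206] r 0.0873 ang 145.8 theta 1.8
white [369, 133, 17, 13, 105] r 0.0767 ang 146.2 theta 2.2
white [328, 141, 51, 48, 1242] r 0.0456 ang 146.4 theta 2.4
white [262, 150, 46, 40, 276] r 0.0446 ang 215.8 theta 71.8
white [233, 156, 22, 18, 248] r 0.072 ang 235.9 theta 91.9
white [233, 188, 12, 23, 59] r 0.0695 ang 266.8 theta 122.8
white [250, 203, 40, 16, 108] r 0.0449 ang 276.9 theta 132.9
white [346, 202, 43, 14, 121] r 0.0416 ang 85.9 theta -58.1
white [346, 218, 36, 10, 56] r 0.0455 ang 60.4 theta -83.6
white [257, 223, 27, 6, 36] r 0.0522 ang 300.0 theta 156.0
white [308, 226, 21, 15, 170] r 0.034 ang 359.7 theta -144.3
white [351, 257, 16, 12, 137] r 0.0857 ang 28.2 theta -115.8
blue [237, 117, 44, 49, 871] r 0.0776 ang 216.1 theta 0.1
blue [273, 162, 31, 26, 6
[... 685 characters left out ...]
 13, 41] [258.8 204.2] [0.6466 0.1388 0.109 ]
red [263, 212, 9, 10, 65] [267.  216.4] [0.6179 0.1199 0.109 ]
blue [270, 245, 8, 8, 49] [273.7 248.6] [0.5437 0.1039 0.109 ]
blue [271, 257, 4, 15, 45] [272.4 264.5] [0.5078 0.1063 0.109 ]
yellow [288, 233, 27, 16, 152] [298.7 240.6] [0.5617 0.0478 0.109 ]
white [287, 185, 33, 50, 179] [304.  208.6] [0.636  0.0358 0.109 ]
white [297, 185, 23, 33, 162] [309.4 199.5] [0.6577 0.0233 0.109 ]
white [272, 226, 6, 6, 13] [275.4 228.6] [0.5895 0.1005 0.109 ]
white [244, 229, 21, 13, 167] [255.8 235.6] [0.5736 0.1444 0.109 ]
white [308, 250, 11, 8, 55] [313.5 253. ] [0.5332 0.0147 0.109 ]
orange [281, 203, 10, 11, 82] [285.5 208. ] [0.6125 0.0731 0.203 ]
```

The wheel now measures within about 1° of the green click. I'll check the stand's direction independently from the base plate's front edge in the wrist view.

```bash
python3 - <<'E'
from upd import *
f=bot.grab_frame("wrist");g=cv2.GaussianBlur(cv2.cvtColor(f["img"],cv2.COLOR_RGB2GRAY).astype(np.float32),(0,0),1.0)
def samp(P3):
    u=v([proj(f,x) for x in P3]).astype(np.float32);return cv2.remap(g,u[:,:1],u[:,1:],cv2.INTER_LINEAR)[:,0]
yy=np.linspace(-.058,.058,60)
O0=v([.612,.0745]);res=[]
for z in(.005,.01):
  for dg in np.arange(-47,-35,.5):
    a=np.radians(dg);X=v([np.cos(a),np.sin(a)]);Y=v([-X[1],X[0]])
    for e in np.arange(-.064,-.040,.001):
        L=lambda e:samp([[*(O0+e*X+y*Y),z] for y in yy])
        d=L(e-.003)-L(e+.003);res.append((np.median(d),dg,round(e,4),z))
  res.sort(reverse=True);print(z,[tuple(np.round(r,3)) for r in res[:6]]);res=[]
# net checks for shutter
for c in("scene","top"):print([(np.round(d["position"],4).tolist(),round(d["score"],2)) for d in bot.find_in(c,"shutter_top")[:1]])
T=v([.612,.0735,.25]);print("shift",R.inv().apply(T-p).round(4))
E
```

```text
p [0.5292 0.1531 0.2651] q [-1.031, 0.335, 0.442, 1.981, 0.491, 0.802, -0.112] F [ 0.3  0.2 -1.2] t 15.95 pred [0.531 0.158 0.263] clr [0.094 0.136 0.095 0.101]
rot [-0.0005  0.0001  0.0007]
0.005 [(np.float64(14.792), np.float64(-46.0), np.float64(-0.041), np.float64(0.005)), (np.float64(14.281), np.float64(-41.0), np.float64(-0.041), np.float64(0.005)), (np.float64(13.698), np.float64(-45.0), np.float64(-0.041), np.float64(0.005)), (np.float64(13.436), np.float64(-47.0), np.float64(-0.041), np.float64(0.005)), (np.float64(13.195), np.float64(-43.5), np.float64(-0.041), np.float64(0.005)), (np.float64(12.891), np.float64(-43.0), np.float64(-0.041), np.float64(0.005))]
0.01 [(np.float64(23.05), np.float64(-43.5), np.float64(-0.042), np.float64(0.01)), (np.float64(22.53), np.float64(-38.0), np.float64(-0.042), np.float64(0.01)), (np.float64(22.475), np.float64(-41.0), np.float64(-0.042), np.float64(0.01)), (np.float64(22.423), np.float64(-45.0), np.float64(-0.042), np.float64(0.01)), (np.float64(22.222), np.float64(-44.0), np.float64(-0.042), np.float64(0.01)), (np.float64(22.121), np.float64(-41.5), np.float64(-0.042), np.float64(0.01))]
[([0.5541, 0.092, 0.1064], 0.74)]
[]
shift [-0.0934 -0.0041  0.0683]
```

```bash
python3 - <<'E'
from tgt import *
f=bot.grab_frame("wrist");g=cv2.cvtColor(f["img"],cv2.COLOR_RGB2GRAY)
L=cv2.createLineSegmentDetector().detect(g)[0][:,0]
X=v([np.cos(ps),np.sin(ps)]);Y=v([-X[1],X[0]]);O=v([.612,.0745])
for l in L:
    if np.hypot(l[2]-l[0],l[3]-l[1])<18:continue
    for z,n in((.008,"plate"),(.141,"arm")):
        a,b=bp(f,*l[:2],z)[:2],bp(f,*l[2:],z)[:2]
        s=[((q-O)@X,(q-O)@Y) for q in(a,b)];w=np.degrees(np.arctan2(*(b-a)[::-1]))
        m=np.mean(s,0)
        if z<.1 and -.07<m[0]<.12 and abs(m[1])<.085 or z>.1 and -.075<m[0]<0 and abs(m[1])<.03:
            print(n,l.round().tolist(),np.round(s,3).tolist(),"psi mod90",round((w+180)%90-90,1))
E
```

```text
plate [347.0, 157.0, 328.0, 163.0] [[-0.024, 0.034], [-0.016, 0.014]] psi mod90 -19.4
plate [301.0, 163.0, 282.0, 157.0] [[-0.015, -0.016], [-0.023, -0.036]] psi mod90 -63.4
plate [365.0, 234.0, 347.0, 245.0] [[0.092, 0.065], [0.113, 0.043]] psi mod90 -89.2
plate [287.0, 246.0, 261.0, 229.0] [[0.117, -0.037], [0.086, -0.07]] psi mod90 -85.1
plate [248.0, 194.0, 253.0, 173.0] [[0.028, -0.079], [-0.002, -0.07]] psi mod90 -60.4
plate [375.0, 168.0, 383.0, 191.0] [[-0.011, 0.066], [0.021, 0.08]] psi mod90 -19.1
plate [383.0, 191.0, 382.0, 211.0] [[0.021, 0.079], [0.052, 0.082]] psi mod90 -37.6
plate [246.0, 116.0, 265.0, 138.0] [[-0.07, -0.069], [-0.047, -0.053]] psi mod90 -7.5
plate [301.0, 195.0, 321.0, 192.0] [[0.029, -0.017], [0.024, 0.006]] psi mod90 -30.0
plate [279.0, 243.0, 253.0, 246.0] [[0.111, -0.048], [0.117, -0.084]] psi mod90 -32.5
plate [313.0, 141.0, 332.0, 142.0] [[-0.043, -0.003], [-0.042, 0.017]] psi mod90 -46.3
plate [269.0, 150.0, 251.0, 132.0] [[-0.032, -0.05], [-0.052, -0.066]] psi mod90 -3.8
arm [338.0, 264.0, 291.0, 263.0] [[-0.003, 0.021], [-0.003, -0.02]] psi mod90 -42.9
plate [269.0, 129.0, 304.0, 131.0] [[-0.056, -0.047], [-0.055, -0.011]] psi mod90 -45.0
```

The edges suggest the stand axis is at about -43° to -45°, so a 2–3° residual is possible. I'll nudge slightly further and see whether the spring brings it back to the same spot.

```bash
python3 - <<'E'
from upd import *
T=PT(.077,171,.15);print(T,"shift",R.inv().apply(T-p).round(4))
T2=PT(.077,171,.095);print(R.inv().apply(T2-T).round(4))
x=T2
for b in(163,159,155):
    n=PT(.0775,b,.095);print(b,Rg.inv().apply(n-x).round(4));x=n
E
```

```text
p [0.5294 0.1531 0.265 ] q [-1.03, 0.336, 0.442, 1.98, 0.491, 0.802, -0.112] F [-0.3  0.2 -0.6] t 16.15 pred [0.531 0.158 0.263] clr [0.094 0.136 0.094 0.101]
rot [-0.001   0.0004  0.0008]
[0.53456637 0.16366083 0.15      ] shift [0.058  0.0115 0.0994]
[0.0264 0.0001 0.0483]
163 [-0.0018  0.0106  0.001 ]
159 [-0.0016  0.0051  0.0009]
155 [-0.0019  0.005   0.001 ]
```

Call:
{"op": "apply_moves", "data": {"claw": [0,0,0,0,0,0,0], "xyz": [[0.0145,0.0029,0.0248],[0.0145,0.0029,0.0248],[0.0145,0.0029,0.0248],[0.0145,0.0029,0.0248],[0.0132,0,0.0241],[0.0132,0,0.0241],[0,0,0]], "twist": [[0,0,0],[0,0,0],[0,0,0],[0,0,0],[0,0,0],[0,0,0],[0,0,0]]}}

```text
clock: 16.85
position: [0.5333, 0.1631, 0.0928]
tool_rot: [-3.135, 0.5, 2.416]
force: [-1.0, -0.6, 1.4]
grip_width: -0.0002
finger_force: 0.0
```

Call:
{"op": "apply_moves", "data": {"claw": [0,0,0,0,0,0,0], "xyz": [[-0.0009,0.0053,0.0005],[-0.0009,0.0053,0.0005],[-0.0008,0.0026,0.0004],[-0.0008,0.0025,0.0005],[-0.001,0.0025,0.0005],[-0.0009,0.0025,0.0005],[0,0,0]], "twist": [[0,0,0],[0,0,0],[0,0,0],[0,0,0],[0,0,0],[0,0,0],[0,0,0]]}}

```text
clock: 17.55
position: [0.553, 0.175, 0.0957]
tool_rot: [-3.141, 0.5, 2.412]
force: [-2.2, -1.0, 0.2]
grip_width: 0.0003
finger_force: 0.4
```

```bash
python3 - <<'E'
from upd import *
d=p[:2]-A;print("finger r",np.hypot(*d),"beta",np.degrees((np.arctan2(d[1],d[0])-ps)%(2*np.pi)))
f=bot.grab_frame("top");blobs(f,.109,(235,320,185,280))
E
```

```text
p [0.553  0.175  0.0957] q [-1.002, 0.681, 0.439, 2.025, 0.532, 0.447, -0.301] F [-2.2 -1.   0.2] t 17.55 pred [0.551 0.176 0.095] clr [0.13  0.186 0.076 0.027]
rot [-0.0007  0.0004  0.    ]
finger r 0.07745838625194931 beta 154.90363834443036
red [256, 197, 9, 13, 41] [260.  202.9] [0.6499 0.1361 0.109 ]
red [264, 212, 8, 10, 58] [267.4 216.1] [0.6187 0.119  0.109 ]
blue [269, 245, 8, 8, 48] [272.8 248.4] [0.5441 0.106  0.109 ]
blue [269, 257, 4, 15, 43] [270.7 264.2] [0.5085 0.1101 0.109 ]
yellow [287, 233, 27, 17, 149] [297.7 241.6] [0.5595 0.0501 0.109 ]
white [287, 185, 33, 49, 174] [303.9 208.5] [0.6362 0.0359 0.109 ]
white [297, 185, 23, 33, 163] [309.5 199.5] [0.6577 0.0231 0.109 ]
white [272, 225, 6, 7, 16] [275.1 227.9] [0.5911 0.1011 0.109 ]
white [235, 228, 30, 13, 207] [252.6 235.1] [0.5747 0.1517 0.109 ]
white [308, 250, 11, 8, 51] [313.7 253.2] [0.5329 0.0141 0.109 ]
orange [281, 203, 10, 11, 80] [285.5 207.9] [0.6127 0.0732 0.203 ]
```

Call:
{"op": "apply_moves", "data": {"claw": [0,0,0,0,0,0,0,0], "xyz": [[0,-0.006,0],[-0.0163,0,-0.0299],[-0.0163,0,-0.0299],[-0.0163,0,-0.0299],[-0.0163,0,-0.0299],[-0.0163,0,-0.0299],[0,-0.025,0],[0,0,0]], "twist": [[0,0,0],[0,0,0],[0,0,0],[0,0,0],[0,0,0],[0,0,0],[0,0,0],[0,0,0]]}}

```text
clock: 18.4
position: [0.5307, 0.15, 0.2664]
tool_rot: [3.141, 0.5, 2.41]
force: [1.5, 0.6, 0.4]
grip_width: -0.0
finger_force: 0.0
```

```bash
python3 wfit.py | grep -v "theta -\?[1-9][0-9]"; python3 - <<'E'
from h import *
f=bot.grab_frame("top");blobs(f,.109,(235,320,185,280))
E
```

```text
p [0.5307 0.15   0.2664] q [-1.008, 0.33, 0.422, 1.979, 0.499, 0.806, -0.115] F [1.5 0.6 0.4] t 18.4 pred [0.532 0.155 0.264] clr [0.091 0.132 0.095 0.101]
rot [-0.0007 -0.0002 -0.0016]
red [346, 204, 29, 21, 461] r 0.0399 ang 70.2 theta -1.8
red [374, 210, 42, 23, 505] r 0.0745 ang 73.1 theta 1.1
white [366, 121, 34, 32, 413] r 0.0801 ang 143.2 theta -0.8
white [329, 148, 45, 40, 1146] r 0.0433 ang 143.6 theta -0.4
blue [240, 110, 42, 51, 880] r 0.0777 ang 213.5 theta -2.5
blue [273, 158, 32, 26, 645] r 0.0399 ang 215.5 theta -0.5
yellow [260, 202, 25, 22, 391] r 0.0424 ang 286.1 theta -1.9
yellow [247, 214, 12, 8, 65] r 0.0608 ang 287.3 theta -0.7
yellow [239, 217, 8, 7, 31] r 0.0708 ang 287.6 theta -0.4
yellow [218, 220, 12, 9, 65] r 0.0893 ang 287.3 theta -0.7
A [0.5819 0.1035] green world deg -43.79 res 0.0031 [1, 2, 3, 4]
red [257, 197, 7, 13, 37] [259.9 202.9] [0.6499 0.1364 0.109 ]
red [263, 212, 9, 10, 59] [267.3 216.1] [0.6187 0.1192 0.109 ]
blue [270, 245, 7, 8, 47] [272.8 248.6] [0.5437 0.1058 0.109 ]
blue [269, 256, 5, 16, 42] [271.  263.9] [0.5092 0.1095 0.109 ]
yellow [287, 233, 27, 17, 154] [297.8 241.5] [0.5596 0.0498 0.109 ]
white [287, 185, 33, 49, 177] [303.8 208.4] [0.6366 0.0361 0.109 ]
white [297, 185, 23, 33, 163] [309.3 199.2] [0.6583 0.0235 0.109 ]
white [274, 225, 4, 6, 12] [275.8 227.7] [0.5917 0.0995 0.109 ]
white [244, 228, 21, 13, 165] [255.8 234.6] [0.5759 0.1444 0.109 ]
white [308, 250, 11, 8, 50] [313.7 253.1] [0.533  0.0142 0.109 ]
orange [281, 203, 10, 11, 81] [285.5 207.9] [0.6127 0.0731 0.203 ]
```

```bash
python3 - <<'E'
from tgt import *
X=v([np.cos(ps),np.sin(ps)]);Y=v([-X[1],X[0]]);O=v([.612,.0745])
for k in range(2):
  f=bot.grab_frame("wrist");g=cv2.cvtColor(f["img"],cv2.COLOR_RGB2GRAY)
  for l in cv2.createLineSegmentDetector().detect(g)[0][:,0]:
    n=np.hypot(l[2]-l[0],l[3]-l[1])
    if n<14:continue
    for z in(.01,.141,.165,.192):
        a,b=bp(f,*l[:2],z)[:2],bp(f,*l[2:],z)[:2];s=v([((q-O)@X,(q-O)@Y) for q in(a,b)]);m=s.mean(0)
        w=(np.degrees(np.arctan2(*(b-a)[::-1]))+180)%90-90
        ok=abs(w+43)<6 and (abs(m[0])<.13 and abs(m[1])<.09)
        if ok:print(k,z,l.round(1).tolist(),s.round(3).tolist(),round(w,2))
E
```

```text
0 0.01 [263.20001220703125, 224.8000030517578, 278.20001220703125, 225.89999389648438] [[0.079, -0.065], [0.081, -0.046]] -48.08
0 0.141 [263.20001220703125, 224.8000030517578, 278.20001220703125, 225.89999389648438] [[-0.046, -0.039], [-0.044, -0.028]] -48.08
0 0.165 [263.20001220703125, 224.8000030517578, 278.20001220703125, 225.89999389648438] [[-0.068, -0.035], [-0.067, -0.024]] -48.08
0 0.192 [263.20001220703125, 224.8000030517578, 278.20001220703125, 225.89999389648438] [[-0.094, -0.029], [-0.093, -0.02]] -48.08
0 0.01 [278.20001220703125, 199.89999389648438, 261.79998779296875, 199.3000030517578] [[0.038, -0.043], [0.037, -0.062]] -44.41
0 0.141 [278.20001220703125, 199.89999389648438, 261.79998779296875, 199.3000030517578] [[-0.071, -0.026], [-0.072, -0.038]] -44.41
0 0.165 [278.20001220703125, 199.89999389648438, 261.79998779296875, 199.3000030517578] [[-0.091, -0.023], [-0.091, -0.033]] -44.41
0 0.192 [278.20001220703125, 199.89999389648438, 261.79998779296875, 199.3000030517578] [[-0.114, -0.019], [-0.114, -0.028]] -44.41
0 0.01 [341.20001220703125, 243.3000030517578, 339.
[... 26530 characters left out ...]
000030517578] [[-0.019, 0.009], [-0.019, -0.007]] -43.06
1 0.165 [323.1000061035156, 248.60000610351562, 304.3999938964844, 248.3000030517578] [[-0.045, 0.008], [-0.045, -0.006]] -43.06
1 0.192 [323.1000061035156, 248.60000610351562, 304.3999938964844, 248.3000030517578] [[-0.074, 0.007], [-0.074, -0.005]] -43.06
1 0.01 [269.3999938964844, 127.30000305175781, 299.3999938964844, 127.0999984741211] [[-0.057, -0.045], [-0.058, -0.015]] -41.19
1 0.01 [309.3999938964844, 128.10000610351562, 330.6000061035156, 128.10000610351562] [[-0.057, -0.005], [-0.057, 0.017]] -41.77
1 0.141 [309.3999938964844, 128.10000610351562, 330.6000061035156, 128.10000610351562] [[-0.13, -0.002], [-0.13, 0.011]] -41.77
```

Camera-body edges give the stand direction as -43.1° ± 0.3°, and the wheel's green direction is -43.8°, so green is in place. Now the shutter.

```bash
python3 - <<'E'
from upd import *
T=v([.6176,.0688,p[2]]);print("shift",R.inv().apply(T-p).round(4))
print("down .045",R.inv().apply([0,0,.222-p[2]]).round(4))
q=s["qpos"];qq,C=go(q,[(T,R,6),(v([.6176,.0688,.2]),R,4)]);print(C.round(3))
E
```

```text
p [0.532  0.1525 0.2655] q [-1.008, 0.336, 0.42, 1.975, 0.498, 0.806, -0.114] F [ 0.6 -0.  -0.6] t 18.6 pred [0.534 0.158 0.263] clr [0.091 0.133 0.093 0.101]
rot [-0.0006  0.0003  0.0008]
shift [-0.1049 -0.0054  0.0573]
down .045 [0.0209 0.     0.0382]
[[0.064 0.055 0.091 0.102]
 [0.065 0.06  0.1   0.097]]
```

Call:
{"op": "apply_moves", "data": {"claw": [0,0,0,0,0,0,0,0], "xyz": [[-0.0262,-0.0014,0.0143],[-0.0262,-0.0014,0.0143],[-0.0262,-0.0014,0.0143],[-0.0262,-0.0014,0.0143],[0.0069,0,0.0127],[0.007,0,0.0127],[0.007,0,0.0128],[0,0,0]], "twist": [[0,0,0],[0,0,0],[0,0,0],[0,0,0],[0,0,0],[0,0,0],[0,0,0],[0,0,0]]}}

```text
clock: 19.4
position: [0.6166, 0.0684, 0.2203]
tool_rot: [-3.137, 0.499, 2.414]
force: [0.3, -0.5, -0.2]
grip_width: -0.0002
finger_force: 0.0
```

```bash
python3 - <<'E'
from upd import *
T=v([.6176,.0688,.210]);print("shift",R.inv().apply(T-p).round(4))
for c in("scene","top"):
    f=bot.grab_frame(c);print(c,proj(f,p),proj(f,p+R.apply([.011,0,0])));blobs(f,.109,(265,365,165,262) if c=="scene" else (235,320,185,280))
E
```

```text
p [0.6166 0.0684 0.2203] q [-0.766, 0.472, 0.432, 1.92, 0.455, 0.616, 0.094] F [ 0.3 -0.5 -0.2] t 19.4 pred [0.619 0.073 0.219] clr [0.067 0.072 0.095 0.099]
rot [-0.0033 -0.0006  0.0021]
shift [0.0045 0.001  0.0092]
scene [344.36824162 177.26107015] [338.99899929 178.99661078]
blue [290, 226, 5, 4, 11] [292.2 227.6] [0.5239 0.107  0.109 ]
blue [286, 229, 6, 4, 10] [288.1 230.6] [0.5132 0.1051 0.109 ]
blue [276, 231, 7, 5, 15] [279.1 233.5] [0.495  0.1087 0.109 ]
yellow [323, 231, 6, 7, 15] [326.1 233.9] [0.568  0.0559 0.109 ]
white [265, 165, 20, 45, 685] [273.1 182.9] [0.5607 0.2348 0.109 ]
white [286, 194, 5, 3, 12] [288.2 194.9] [0.5668 0.187  0.109 ]
white [296, 200, 12, 7, 42] [300.5 203.4] [0.5739 0.1525 0.109 ]
top [287.43621958 203.84843882] [284.3896308  207.95923994]
blue [269, 245, 9, 8, 58] [272.9 248.4] [0.5441 0.1057 0.109 ]
blue [269, 256, 4, 16, 36] [270.9 263.9] [0.5091 0.1098 0.109 ]
yellow [291, 233, 23, 17, 104] [301.5 242.5] [0.5574 0.0415 0.109 ]
white [287, 185, 33, 49, 164] [304.3 209.2] [0.6347 0.035  0.109 ]
white [298, 185, 22, 33, 155] [309.4 199.4] [0.6579 0.0232 0.109 ]
white [308, 250, 11, 8, 50] [313.7 253.1] [0.533  0.0142 0.109 ]
```

Call:
{"op": "apply_moves", "data": {"claw": [0,0,0,0,0], "xyz": [[0.0019,0,0.0035],[0.0019,0,0.0035],[0.0014,0,0.0026],[0.001,0,0.0018],[0,0,0]], "twist": [[0,0,0],[0,0,0],[0,0,0],[0,0,0],[0,0,0]]}}

```text
clock: 20.0
position: [0.6172, 0.0684, 0.2092]
tool_rot: [-3.141, 0.5, 2.413]
force: [0.3, -0.2, -1.0]
grip_width: 0.0
finger_force: 0.0
```

Call:
{"op": "apply_moves", "data": {"claw": [0,0,0], "xyz": [[0.001,0,0.0018],[0.001,0,0.0018],[0,0,0]], "twist": [[0,0,0],[0,0,0],[0,0,0]]}}

```text
clock: 20.3
position: [0.6174, 0.0685, 0.2052]
tool_rot: [-3.141, 0.5, 2.412]
force: [0.6, 0.3, 2.6]
grip_width: 0.0001
finger_force: 1.0
```

Call:
{"op": "apply_moves", "data": {"claw": [0,0,0], "xyz": [[0.0007,0,0.0013],[0.0007,0,0.0013],[0,0,0]], "twist": [[0,0,0],[0,0,0],[0,0,0]]}}

```text
clock: 20.6
position: [0.6174, 0.0685, 0.2023]
tool_rot: [-3.141, 0.5, 2.412]
force: [0.5, 0.7, 3.6]
grip_width: 0.0001
finger_force: 1.8
```

Call:
{"op": "apply_moves", "data": {"claw": [0,0,0], "xyz": [[0.0005,0,0.0009],[0.0005,0,0.0009],[0,0,0]], "twist": [[0,0,0],[0,0,0],[0,0,0]]}}

```text
clock: 20.9
position: [0.6176, 0.0685, 0.2011]
tool_rot: [3.141, 0.501, 2.412]
force: [-6.8, 0.8, 19.7]
grip_width: -0.0001
finger_force: 9.7
```

The force jumped from 3.6 to 20 N, so the button is on its stop. I'll let it up and back away.

Call:
{"op": "apply_moves", "data": {"claw": [0,0,0,0,0,0,0,0], "xyz": [[-0.001,0,-0.0018],[-0.003,0,-0.0055],[-0.007,0,-0.013],[-0.01,0,-0.018],[-0.01,0,-0.018],[0.026,0,-0.014],[0.026,0,-0.014],[0,0,0]], "twist": [[0,0,0],[0,0,0],[0,0,0],[0,0,0],[0,0,0],[0,0,0],[0,0,0],[0,0,0]]}}

```text
clock: 21.7
position: [0.5715, 0.1105, 0.264]
tool_rot: [-3.141, 0.499, 2.416]
force: [0.4, -0.4, -1.0]
grip_width: 0.0
finger_force: 0.0
```

```bash
python3 wfit.py | grep -v "theta -\?[1-9][0-9]"; python3 - <<'E'
from h import *
f=bot.grab_frame("top");blobs(f,.109,(235,320,185,280))
for q in("model_car","side_cutters","pliers","glue_tube"):print(q,[(np.round(d["position"],3).tolist(),round(d["score"],2)) for d in bot.find_in("scene",q)[:1]])
E
```

```text
p [0.5715 0.1105 0.264 ] q [-0.895, 0.363, 0.433, 1.943, 0.477, 0.749, 0.011] F [ 0.4 -0.4 -1. ] t 21.7 pred [0.574 0.116 0.262] clr [0.08  0.101 0.093 0.103]
rot [ 0.0012 -0.0013  0.0035]
red [353, 149, 33, 27, 695] r 0.0397 ang 70.2 theta -1.8
red [384, 159, 47, 27, 650] r 0.0742 ang 72.3 theta 0.3
white [378, 36, 43, 44, 674] r 0.0804 ang 143.1 theta -0.9
white [334, 73, 54, 54, 1820] r 0.0434 ang 143.5 theta -0.5
blue [229, 24, 50, 66, 1240] r 0.0766 ang 213.9 theta -2.1
blue [269, 86, 37, 36, 1020] r 0.0399 ang 215.7 theta -0.3
yellow [254, 145, 28, 29, 580] r 0.0424 ang 286.2 theta -1.8
yellow [238, 161, 14, 10, 95] r 0.0609 ang 287.4 theta -0.6
yellow [229, 165, 10, 8, 48] r 0.071 ang 287.4 theta -0.6
yellow [219, 167, 10, 8, 48] r 0.0791 ang 287.2 theta -0.8
yellow [206, 169, 13, 11, 102] r 0.0893 ang 287.3 theta -0.7
A [0.5818 0.1034] green world deg -43.76 res 0.0032 [1, 2, 3, 4]
red [257, 197, 8, 14, 40] [260.  202.9] [0.6498 0.1361 0.109 ]
red [265, 212, 7, 6, 23] [268.1 214.2] [0.6232 0.1173 0.109 ]
blue [271, 246, 6, 7, 31] [273.7 249.2] [0.5424 0.1038 0.109 ]
blue [269, 256, 4, 16, 41] [270.8 264.2] [0.5085 0.1099 0.109 ]
yellow [287, 233, 27, 17, 155] [298.  241.6] [0.5595 0.0495 0.109 ]
white [287, 185, 33, 49, 159] [303.9 208.6] [0.6362 0.0358 0.109 ]
white [298, 185, 22, 33, 158] [309.4 199.4] [0.6579 0.0232 0.109 ]
white [272, 226, 6, 5, 11] [275.4 228.6] [0.5895 0.1006 0.109 ]
white [308, 250, 11, 8, 51] [313.7 253.2] [0.5329 0.0141 0.109 ]
orange [281, 203, 10, 10, 80] [285.5 207.9] [0.6128 0.0731 0.203 ]
model_car [([0.598, 0.054, 0.028], 0.75)]
side_cutters [([0.45, -0.048, 0.013], 0.92)]
pliers [([0.428, -0.244, 0.009], 0.76)]
glue_tube [([0.559, 0.089, 0.111], 0.69)]
```

```bash
python3 -c "
from workcell import bot
print(bot.job_done())"
```

```text
the job is handed in; nothing more can be done
None
```

The green filter is under the camera, about 0.7° from the click position (measured; the wheel never visibly snapped, so I nudged it the last few degrees). I then pressed the shutter down to its stop (about 20 N) and let it come up, touching only the red and white tabs and the button, and handed in the job at about 22 s.

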